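Fit a fresh roll on the bench label dispenser

ROBOT

A 6-joint arm with a two-finger parallel gripper is mounted at the origin on the work surface. World frame = base frame: x ahead of the robot, y to its left, z up, the work surface at z = 0. Lengths are in m, angles in rad, forces in N, time in s.
With the tool pointing down it reaches from about 0.275 to 0.975 m from the base axis. Payload 8.4 kg.
Tool frame: the origin (TCP) lies at the very end of the fingers, on their centre line; the grasp point (between the pads) lies 19 mm behind it (arm.grip_depth is the distance from the TCP to the grasp point, in m); z points along the fingers, y is the line along which they close (so a half turn about z gives the same grasp; the last joint's range is limited). The gripper opens to 92 mm and grips with 3 to 60 N. Pads are 20 mm wide; open, the fingers measure 128 mm over their backs; the gripper's body (75 mm by 189 mm) begins 69 mm behind the grasp point.
Start: joints at [-1.128, 0.353, 1.633, -0, 1.155, -0.002], TCP at [0.269, -0.564, 0.215] pointing down, gripper open.
Joint ranges: [-2.63, 2.63], [-0.92, 2.1], [0.06, 2.66], [-1.3, 4.44], [0, 2.69], [-3.02, 3.02]. Speed limits (rad/s): [2.22, 2.22, 2.79, 3.14, 3.14, 3.14].

INTERFACE

Orientations are given as a 3x3 rotation matrix whose columns are the frame's x, y, z axes.
In Python, from station import arm, optics gives the robot as it stands.
- The arm moves only by the tool apply_moves, never from a script. Its argument "targets" is a list of rows, each an object of numbers: "dx", "dy", "dz": the shift along the tool's x, y, z in mm; "ax", "ay", "az": the turn, a rotation vector about the tool's x, y, z in rad; "claw": the closure, from -1 (fully open) to 1 (shut). A call has exactly 8 rows; each row shifts and turns the commanded pose from where the row before left it, along the tool's axes as they then stand; what a row does not reach is not made up. A row lasts 1/10 s, in which the tool goes at most 50 mm and 8.59 degrees, less where a joint would pass 70% of its speed; a pose out of reach is approached as far as the arm can. A call is refused whole if a number of a shift passes 50 or a number of a turn 0.15, either way. A call with a gripper value outside its range is refused whole. The fingers move at their own pace and stop on an object; the grip force is fixed at half the most. Time passes only in rows, so rows that do not move let the fingers close, or fill a call up. It gives the time, the measured TCP pose, the force, the opening and the grip force at its end, in the units of the state.
- arm.observe(): the state, without advancing time (a new reading comes with each control period).
- optics.read_camera(name): name is "scene" or "top" or "wrist"; returns a dict with "frame" (480x640x3 uint8, red, green, blue), "camera_matrix" (3x3 intrinsics, pixels), "rvec" (rotation vector, rad) and "tvec" (3), from world to camera coordinates, as OpenCV has them. Camera axes: x right, y down, z forward; pixel columns grow to the right and rows downward; lengths in m; the calibration is good to about 2 mm. A picture is of the moment at which its call begins. There is no depth.
- arm.close_job(): hands the job in; it is judged then, once.
The state is a dict: "clock": time; "joint_pos": joint angles; "dq": joint speeds; "joint_efforts": joint torques, N m; "tool_pos": TCP position; "orientation": TCP orientation; "wrist_force": force on the tool from outside, world axes, zero at the start; "torque": the same for the moment, N m; "grip_width": finger opening in m; "grip_force": force on a finger pad.
Only numpy, scipy, OpenCV 4.12 (cv2) and the standard library are available. Lean on these libraries where they do the work, as an engineer would, in place of code of your own. Each camera call takes 0.05 s, during which the arm holds its last target. There are 200 camera calls.

TASK

Fit the label roll with the small core to the bench dispenser: take the empty spindle by its black grip, thread it through the core of the roll lying in the rack, and press until the roll is fully home against the spindle's flange with a firm push of about 15 N, never more than 30 N. Carry the roll on the spindle to the dispenser, lay both ends gently down in the bottoms of their slots as the spindle lay before, and let go. Keep the fingers off the labels, and leave the other roll and the rest of the bench as they are.

Things in the scene. Friction and masses are not known exactly. Their poses are not given: they have to be found in the camera images.
- spindle: empty spindle, 179 mm long, 0.15 kg. Origin on its axis, on the flange face that the roll comes to rest against; +y along the axis to the tip, z up as it lies at the start. Along y: black grip -76 to -26; steel neck 10 dia to -5; flange 56 dia, -5 to 0; aluminium mandrel 22.4 dia, 0 to 60; cone to 10 dia at 74; steel end 10 dia to the round tip at 103
- spindle_grip (a point): middle of the spindle's black grip (y = -51 mm in its frame), a block with two flat sides, 16 wide (x), 24 high (z), 50 long (y)
- spindle_neck (a point): on the spindle's axis, middle of the neck (y = -15.5 mm)
- spindle_tip (a point): on the spindle's axis, on the steel end (y = 88 mm)
- roll: the roll to fit: white label paper wound hard on a card core, 90 dia, bore 25.4 dia, 44 wide, about 0.22 kg. Origin in the middle of the bore; its y axis is the bore's axis. It lies on its rim in one lane of the rack, bore level, 62 above the table; its -y face looks to the rack's open end. Home on the spindle, its origin is at y = 22 mm in the spindle's frame, both y axes the same way
- wide_roll: the other roll, to be left: also 90 dia but only 26 wide, with a wide core (bore 50), in the other lane. Origin in the middle of the bore
- rack: fixed steel rack, 190 (x) x 185 (y) mm, origin on the table under its middle; two lanes along y at x = -56 and 56; in each a roll lies on two round bars (tops 24 above the table) on which it can slide. Open at the -y end, where the spindle goes in towards +y. Which roll is in which lane varies
- dispenser: fixed label dispenser, 167 (x) x 124 (y) x 98 high, origin on the table, midway between its two side plates (6 thick, 60 wide at the top, middles at y = -51.75 and 51.75). Each has a slot from the top, 12.5 wide, mouth flaring to 32. The black grip stands outside the -y plate, flange and roll between the plates; about 7 mm axial play either way
- seat_neck (a point): where the neck's middle lies at rest in the -y plate's slot, 75 mm above the table, on the axis of the seated spindle
- seat_tip (a point): where the steel end's axis lies at rest in the +y plate's slot, 75 mm above the table; the seated spindle's y is the dispenser's y
- tape_roll: roll of brown packing tape lying flat, 100 dia, 48 high, bystander; origin at its underside
- marker: black and white marker pen, 125 long, 18 dia, lying, bystander; origin at its underside
- stapler: stapler, 140 x 36 x 60, bystander; origin at its underside
- mug: white mug, 80 dia, 95 high, bystander; origin at its underside
- glue: white glue bottle, 44 dia, 110 high, standing, bystander; origin at its underside
- spindle_mid (a point): on the spindle's axis, y = 22 mm: the roll's middle comes here when home. Two spring leaves stand out from the mandrel's sides (+x and -x), hinged at y = 40 and widest (about 31 mm over both) at y = 10, sloping down towards the tip: they grip the core, 2 to 8 N of drag over about the last 30 mm of the roll's way, then the flange meets the roll hard
- rack_back (a point): back (+y) end of the rack's bars, 24 above the table. A low steel stop across both lanes (top 41 above the table, below the bore) is clamped somewhere 1 to 33 mm behind the target roll's +y face at the start. Its place is not measured: the pushed roll slides back on the bars until it meets the stop, then stands firm
Not all that is in view belongs to the job. Of the things that look like the spindle, the smallest one is meant. What is shaped like the roll but purple is not meant.

How it is judged:
On the way, in this order (a step that is already met when the one before it is completed fails the run):
1. the spindle is through the core and the roll is pressed home between flange and stop: its face within 2.5 mm of the flange, bore and spindle in line, the roll borne on the rack with more than 12 N (y of roll in the frame of spindle between 0.018 and 0.0245 m and angle between the y axis of roll and the y axis of spindle, either way round below 0.15 rad and z of roll in the frame of spindle between -0.006 and 0.006 m and contact force between roll and rack above 12 N).
2. the roll is lifted clear of the rack on the spindle, touched by neither the rack nor the gripper (height (world z) of roll above 0.09 m and y of roll in the frame of spindle below 0.03 m and angle between the y axis of roll and the y axis of spindle, either way round below 0.2 rad and contact force between roll and rack below 0.1 N and contact force between roll and the arm below 0.1 N), for 0.2 s.
At the end, for the whole second after the job is handed in: The spindle lies at rest in both slots of the dispenser, neck and steel end within 3 mm of the slot bottoms in height and 10 mm along the axis, the small-core roll on it within 4 mm of the flange, in line with the spindle and hanging clear between the plates, and the gripper has let go (distance between spindle_neck and seat_neck below 0.01 m and distance between spindle_tip and seat_tip below 0.01 m and z of spindle_neck in the frame of seat_neck below 0.003 m and z of spindle_tip in the frame of seat_tip below 0.003 m and y of roll in the frame of spindle between 0.018 and 0.026 m and angle between the y axis of roll and the y axis of spindle, either way round below 0.15 rad and contact force between roll and dispenser below 0.1 N and contact force between spindle and dispenser above 0.5 N and linear speed of spindle below 0.02 m/s and linear speed of roll below 0.03 m/s); the robot touches nothing.
It fails at once if the roll is pressed against the rack or its stop with more than 30 N (contact force between roll and rack above 30 N).
It fails at once if the spindle, or the roll, is pressed on the dispenser with more than 30 N (contact force between any of spindle, roll and dispenser above 30 N).
It fails at once if the fingers press on the label roll (more than 2 N) (contact force between roll and the fingers above 2 N).
It fails at once if the other roll is shifted by more than 15 mm (distance of wide_roll from where it was at the start of the episode above 0.015 m).
It fails at once if a bystander is shifted by more than 20 mm (distance of any of tape_roll, marker, stapler, mug, glue from where it was at the start of the episode above 0.02 m).
It also fails if it takes over 72 s, if anything falls off the work surface, if the arm or the gripper's body presses on something with over 40 N, if the wrist force passes 120 N, or if a joint passes its speed limit or range.

## Working session

There is one attempt and no reset: what is moved stays moved. The work goes in short steps, Python scripts to look and compute and a tool call to move; the robot and the scene stay as the last step left them, time stands still between calls to the robot, and variables do not carry over. Pictures are saved under pics/ and viewed, at most 10 in all, crops included, and the job is handed in when it is done.

Besides the shell and the picture viewer there is one more tool, called after "Call:" as a command line: name --argument value ..., lists and objects as JSON in quotes. apply_moves: Moves the arm, as the interface text tells. Its arguments: {"type":"object","properties":{"targets":{"type":"array"}},"required":["targets"]}

```bash
mkdir -p pics; cat > h.py <<'E'
import numpy as np, cv2
from station import arm, optics
def shot(n,f):
    d=optics.read_camera(n); cv2.imwrite('pics/'+f+'.png',cv2.cvtColor(d['frame'],cv2.COLOR_RGB2BGR))
    np.savez('pics/'+f+'.npz',K=d['camera_matrix'],r=d['rvec'],t=d['tvec']); return d
def cam(f):
    z=np.load('pics/'+f+'.npz'); R=cv2.Rodrigues(z['r'])[0]; return z['K'],R,z['t'].reshape(3)
def ray(f,uv):
    K,R,t=cam(f); d=R.T@np.linalg.inv(K)@np.array([uv[0],uv[1],1.]); return -R.T@t,d/np.linalg.norm(d)
def atz(f,uv,z):
    o,d=ray(f,uv); return o+d*(z-o[2])/d[2]
def tri(*obs):
    A=np.zeros((3,3));b=np.zeros(3)
    for f,uv in obs:
        o,d=ray(f,uv);P=np.eye(3)-np.outer(d,d);A+=P;b+=P@o
    p=np.linalg.solve(A,b); return p,[proj(f,p)-np.array(uv) for f,uv in obs]
def proj(f,p):
    K,R,t=cam(f); q=K@(R@np.asarray(p)+t); return q[:2]/q[2]
E
python3 - <<'E'
from h import *
a=shot('scene','s0');b=shot('top','t0');c=shot('wrist','w0')
np.set_printoptions(precision=4,suppress=True)
for f in ('s0','t0','w0'): print(f,ray(f,(320,240)),cam(f)[0][0,0])
print(arm.observe())
E
```

```text
s0 (array([ 1.0024, -0.7016,  1.3122]), array([-0.319 ,  0.4812, -0.8165])) 583.1920333200637
t0 (array([0.2028, 0.0017, 1.6997]), array([ 0.1869, -0.0234, -0.9821])) 562.1410361428934
w0 (array([ 0.3323, -0.5327,  0.3841]), array([-0.2441, -0.0987, -0.9647])) 385.85938206526373
{'clock': 0.15, 'joint_pos': array([-1.1283,  0.3535,  1.6339, -0.    ,  1.1552, -0.0024]), 'dq': array([ 0.0003, -0.0015, -0.0008,  0.0001, -0.0007, -0.0004]), 'joint_efforts': array([ -0.0001, -59.4206, -33.4471,   0.0698,   0.0204,  -0.    ]), 'tool_pos': array([ 0.2688, -0.5638,  0.214 ]), 'orientation': array([[ 0.9027,  0.4303, -0.0005],
       [ 0.4303, -0.9027,  0.0009],
       [-0.    , -0.001 , -1.    ]]), 'wrist_force': array([ 0.9708,  0.6147, -0.1076]), 'torque': array([-0.0122,  0.0093, -0.0051]), 'grip_force': 0.0, 'grip_width': 0.09233093640815827}
```

View pics/s0.png

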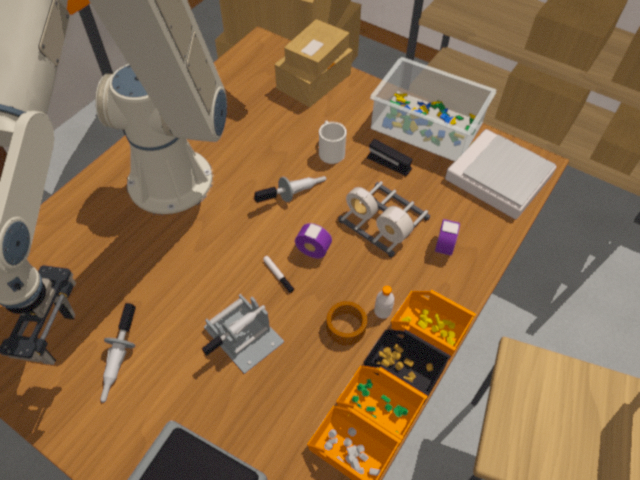

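View pics/t0.png

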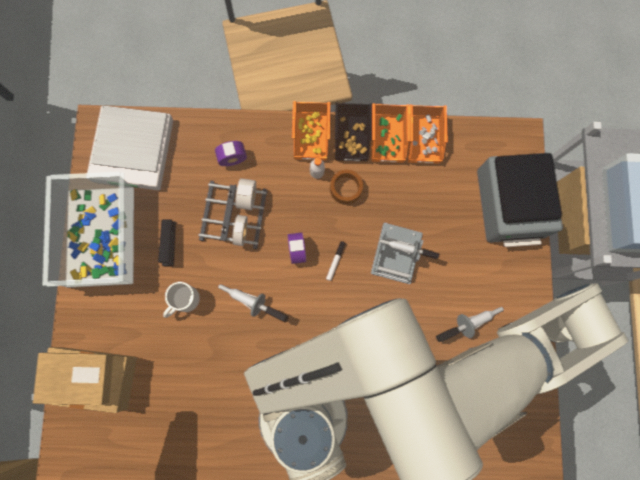

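The scene view shows a spindle in the dispenser (~235,330), two loose look-alikes (118,350 and 290,188), and the rack (~385,217). The top view shows the dispenser at (400,250) and the rack at (233,213). I'll zoom in on both.

```bash
python3 - <<'E'
from h import *
def cr(f,x,y,w,h,W,H): return cv2.resize(cv2.imread('pics/'+f+'.png')[y:y+h,x:x+w],(W,H),interpolation=cv2.INTER_CUBIC)
# scale 4 for disp (100x75), 4 for rack
m=np.vstack([np.hstack([cr('s0',195,285,100,75,400,300),cr('t0',360,215,100,75,400,300)]),np.hstack([cr('s0',335,175,100,75,400,300),cr('t0',185,175,100,75,400,300)])])
cv2.imwrite('pics/m0.png',m)
# lengths of spindles in top view at rough heights
for n,a,b,z in (('disp',(382,243),(439,257),.075),('left',(220,287),(288,320),.028),('right',(437,338),(503,309),.028)):
    A,B=atz('t0',a,z),atz('t0',b,z);print(n,A,B,np.linalg.norm(A-B))
E
```

```text
disp [ 0.50805561 -0.21976009  0.075     ] [ 0.47085559 -0.38745111  0.075     ] 0.17176764074830872
left [0.37066223 0.25587013 0.028     ] [0.27866259 0.0507976  0.028     ] 0.2247636004819253
right [ 0.23731932 -0.388494    0.028     ] [ 0.32717618 -0.5868618   0.028     ] 0.21777060916673394
```

View pics/m0.png

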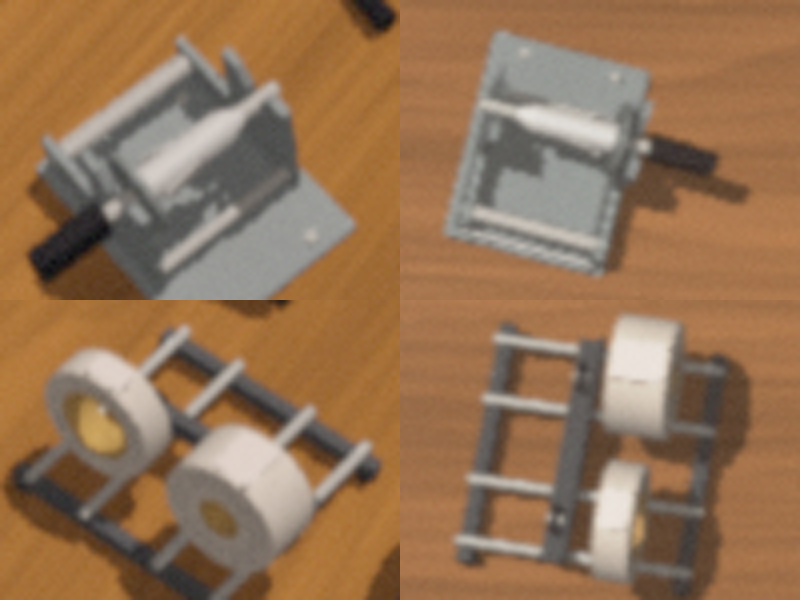

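Crops: the spindle lies in the dispenser, with its grip end at scene (206,350) and top (439,256). At about 172 mm it is the smallest of the three. The small-core roll is in the far lane, with its bore face at scene (389,229) and roll top at about (346,269) in the top view. The stop is close behind it. I'll triangulate these points.

```bash
python3 - <<'E'
from h import *
np.set_printoptions(precision=4,suppress=True)
S=lambda x,y:('s0',(195+x/4,285+y/4)); T=lambda x,y:('t0',(360+x/4,215+y/4))
S2=lambda x,y:('s0',(335+x/4,175+y/4)); T2=lambda x,y:('t0',(185+x/4,175+y/4))
P={}
for n,a,b in (('gripend',S(40,257),T(315,162)),('gripnear',S(105,213),T(248,148)),('tip',S(275,90),T(83,105)),
 ('plate+y slot?',S(240,115),T(125,110)),
 ('railR far end',S2(205,297),T2(318,62)),('railL far',S2(372,167),T2(107,27)),('railL near',S2(170,35),T2(65,255)),('railR near',S2(20,175),T2(283,282))):
    p,e=tri(a,b);P[n]=p;print(n,p,np.round(np.r_[e[0],e[1]],1))
f=P['tip']-P['gripend'];print('spdir',f/np.linalg.norm(f),np.linalg.norm(f))
# roll face centre at z=.062
print('roll -y face ctr',atz(*S2(217,217),.062)); print('roll top mid in t0 z=.107',atz(*T2(243,75),.107))
print('right edge',atz(*T2(285,75),.09),'left',atz(*T2(207,75),.09))
for a,b in ((T2(98,40),T2(320,70)),(T2(88,100),T2(315,130)),(T2(75,178),T2(305,212)),(T2(65,240),T2(285,275))):
    A,B=atz(*a,.024),atz(*b,.024);print(A,B,(A-B)/np.linalg.norm(A-B))
E
```

```text
gripend [ 0.4754 -0.3815  0.0865] [-1.4  0.3 -0.9 -0.7]
gripnear [ 0.4853 -0.3356  0.077 ] [-0.9  0.2 -0.5 -0.4]
tip [ 0.5156 -0.2143  0.0724] [-1.2  0.3 -0.7 -0.7]
plate+y slot? [ 0.5115 -0.2435  0.0812] [-1.5  0.3 -0.9 -0.8]
railR far end [0.667  0.1326 0.0298] [ 1.7 -0.5  1.   1.2]
railL far [0.6997 0.3026 0.0105] [-0.1  0.  -0.1 -0.1]
railL near [0.5194 0.3249 0.012 ] [-0.7  0.2 -0.4 -0.5]
railR near [0.5009 0.1562 0.0135] [ 0.2 -0.1  0.1  0.1]
spdir [ 0.233   0.969  -0.0817] 0.17250799801504343
roll -y face ctr [0.6465 0.168  0.062 ]
roll top mid in t0 z=.107 [0.6376 0.184  0.107 ]
right edge [0.6431 0.155  0.09  ] left [0.6415 0.2125 0.09  ]
[0.6849 0.3063 0.024 ] [0.6659 0.1345 0.024 ] [0.1097 0.994  0.    ]
[0.637  0.3111 0.024 ] [0.6183 0.1364 0.024 ] [0.1064 0.9943 0.    ]
[0.5755 0.3173 0.024 ] [0.5539 0.1414 0.024 ] [0.1216 0.9926 0.    ]
[0.5272 0.3219 0.024 ] [0.5049 0.1544 0.024 ] [0.1323 0.9912 0.    ]
```

```bash
cat >> h.py <<'E'
from scipy.spatial.transform import Rotation as Ro
def down(ang,pitch=0):
    x=np.array([np.cos(ang),np.sin(ang),0]);z=np.array([0,0,-1.]);return np.c_[x,np.cross(z,x),z]
def plan(p,R,N=8,s=None):
    s=s or arm.observe();R0=s['orientation'];w=Ro.from_matrix(R0.T@R).as_rotvec()/N
    M=np.zeros((3,3));Q=R0.copy();E=Ro.from_rotvec(w).as_matrix()
    for k in range(N): M+=Q;Q=Q@E
    v=np.linalg.solve(M,np.asarray(p)-s['tool_pos'])*1e3
    print('rows',N,'d',np.round(v,2),'a',np.round(w,4),'tot turn deg',np.degrees(np.linalg.norm(w)*N))
E
python3 - <<'E'
from h import *
plan([.480,-.360,.17],down(np.radians(76.5)))
E
```

```text
rows 8 d [37.83  2.53  5.51] a [-1.000e-04 -1.000e-04 -1.113e-01] tot turn deg 51.01175003840969
```

Call:
apply_moves --targets '[{"dx": 37.8,"dy": 2.5,"dz": 5.5,"ax": 0,"ay": 0,"az": -0.111,"claw": -1},{"dx": 37.8,"dy": 2.5,"dz": 5.5,"ax": 0,"ay": 0,"az": -0.111,"claw": -1},{"dx": 37.8,"dy": 2.5,"dz": 5.5,"ax": 0,"ay": 0,"az": -0.111,"claw": -1},{"dx": 37.8,"dy": 2.5,"dz": 5.5,"ax": 0,"ay": 0,"az": -0.111,"claw": -1},{"dx": 37.8,"dy": 2.5,"dz": 5.5,"ax": 0,"ay": 0,"az": -0.111,"claw": -1},{"dx": 37.8,"dy": 2.5,"dz": 5.5,"ax": 0,"ay": 0,"az": -0.111,"claw": -1},{"dx": 37.8,"dy": 2.5,"dz": 5.5,"ax": 0,"ay": 0,"az": -0.111,"claw": -1},{"dx": 37.8,"dy": 2.5,"dz": 5.5,"ax": 0,"ay": 0,"az": -0.111,"claw": -1}]'

```text
clock: 0.95
tool_pos: [0.481, -0.3593, 0.1701]
orientation: [[0.231, 0.973, 0.0], [0.973, -0.231, 0.0], [0.0, 0.0, -1.0]]
wrist_force: [0.8, -0.9, 0.1]
grip_width: 0.0917
grip_force: 0.0
```

```bash
python3 - <<'E'
from h import *
s=arm.observe();print(s['tool_pos'],s['orientation'],s['joint_pos'])
shot('wrist','w1')
E
```

```text
[ 0.48098478 -0.35925081  0.17013651] [[ 2.31187525e-01  9.72909208e-01  2.20417212e-05]
 [ 9.72909208e-01 -2.31187525e-01  3.47347404e-05]
 [ 3.88895198e-05  1.34143548e-05 -9.99999999e-01]] [-6.44041674e-01  3.60218036e-01  1.72990216e+00  4.72392747e-05
  1.05147568e+00 -4.10767021e-01]
```

View pics/w1.png

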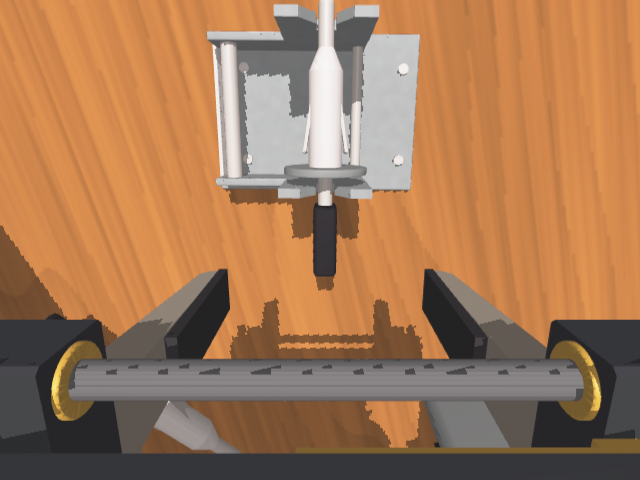

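Wrist view: black grip from (325,206) to (325,275), 22 px wide; flange at about (326,172); mandrel centred at u=326; slots at the two plates. The spindle is aligned with the tool.

```bash
python3 - <<'E'
from h import *
np.set_printoptions(precision=4,suppress=True)
for n,uv,z in (('grip end',(325,275),.075),('grip far',(325,206),.082),('neck/flange back',(326,178),.075),('flangetop',(326,167),.103),('cone start',(326,47),.08),('end steel',(326,2),.08)):
    print(n,atz('w1',uv,z))
s0=lambda x,y:('s0',(195+x/4,285+y/4)); t0=lambda x,y:('t0',(360+x/4,215+y/4))
for n,w,a,b in (('gripend',(325,270),s0(40,257),t0(315,162)),('gripnear',(325,206),s0(107,213),t0(248,148))): print(n,tri(('w1',w),a,b))
print(atz('w1',(325,206),.08)-atz('w1',(326,47),.08))
E
```

```text
grip end [ 0.474  -0.3857  0.075 ]
grip far [ 0.4861 -0.3348  0.082 ]
neck/flange back [ 0.4909 -0.3174  0.075 ]
flangetop [ 0.4931 -0.308   0.103 ]
cone start [ 0.5096 -0.2384  0.08  ]
end steel [ 0.5153 -0.2142  0.08  ]
gripend (array([ 0.4753, -0.3806,  0.0843]), [array([0.0683, 2.6158]), array([-1.0555,  0.4029]), array([-1.3618, -0.5699])])
gripnear (array([ 0.4858, -0.3354,  0.0769]), [array([-0.193 , -0.4015]), array([-1.1331,  0.2627]), array([-0.6008, -0.6072])])
[-0.0236 -0.0968  0.    ]
```

Call:
apply_moves --targets '[{"dz": 10,"dx": 0,"dy": -0.1,"ax": 0,"ay": 0,"az": 0.0005,"claw": -0.6},{"dz": 18,"dx": 0,"dy": -0.1,"ax": 0,"ay": 0,"az": 0.0005,"claw": -0.5},{"dz": 18,"dx": 0,"dy": -0.1,"ax": 0,"ay": 0,"az": 0.0005,"claw": -0.4},{"dz": 18,"dx": 0,"dy": -0.1,"ax": 0,"ay": 0,"az": 0.0005,"claw": -0.4},{"dz": 18,"dx": 0,"dy": -0.1,"ax": 0,"ay": 0,"az": 0.0005,"claw": -0.3},{"dz": 18,"dx": 0,"dy": -0.1,"ax": 0,"ay": 0,"az": 0.0005,"claw": -0.3},{"dz": 14,"dx": 0,"dy": -0.1,"ax": 0,"ay": 0,"az": 0.0005,"claw": -0.2},{"dz": 0,"dx": 0,"dy": 0,"ax": 0,"ay": 0,"az": 0.0005,"claw": -0.2}]'

```text
clock: 1.8
tool_pos: [0.4778, -0.3603, 0.0544]
orientation: [[0.241, 0.97, -0.003], [0.97, -0.241, 0.002], [0.001, -0.003, -1.0]]
wrist_force: [-0.6, 0.2, -0.0]
grip_width: 0.0552
grip_force: 0.0
```

```bash
python3 - <<'E'
from h import *
s=arm.observe();print(s['tool_pos'],s['wrist_force'],s['grip_width'])
shot('wrist','w2')
E
```

```text
[ 0.47776723 -0.36026202  0.05435464] [-0.56602744  0.15799523 -0.01357783] 0.05523932531240028
```

View pics/w2.png

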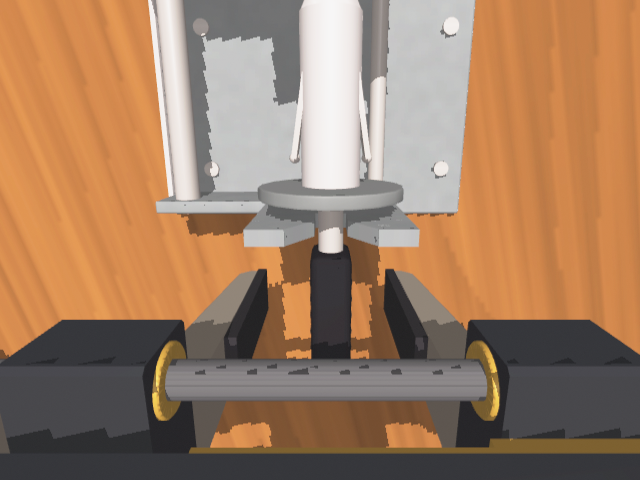

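Grip at u=331 and finger midpoint at 326, so the tool is about 2 mm to the left. Next I'll check height and axis from the two wrist views.

```bash
python3 - <<'E'
from h import *
np.set_printoptions(precision=4,suppress=True)
for n,a,b in (('grip far top',(325,206),(331,247)),('flange top back',(326,165),(331,178)),('cone start',(326,47),(331,1))): print(n,tri(('w1',a),('w2',b)))
s=arm.observe();R=s['orientation']
for n,uv,z in (('gripfar',(331,247),.085),('flange base',(331,185),.086),('coneS',(331,1),.08)):
    p=atz('w2',uv,z);print(n,p,R.T@(p-s['tool_pos']))
E
```

```text
grip far top (array([ 0.4851, -0.3396,  0.0549]), [array([ 0.1646, -0.015 ]), array([-0.2692,  0.0268])])
flange top back (array([ 0.4921, -0.3128,  0.0198]), [array([ 0.0106, -0.0029]), array([-0.0164,  0.0046])])
cone start (array([ 0.5155, -0.2165, -0.0317]), [array([0.673 , 0.0877]), array([-1.004 , -0.1241])])
gripfar [ 0.487 -0.331  0.085] [ 0.0307  0.001  -0.0294]
flange base [ 0.4925 -0.3083  0.086 ] [ 0.0542  0.0009 -0.0304]
coneS [ 0.507  -0.2492  0.08  ] [ 0.1149  0.0007 -0.0243]
```

Call:
apply_moves --targets '[{"dx": 1.5,"dy": 0.7,"dz": -0.7,"ax": 0,"ay": 0,"az": 0,"claw": -0.2},{"dx": 1.5,"dy": 0.8,"dz": -0.8,"ax": 0,"ay": 0,"az": 0,"claw": -0.2},{"dz": 0,"claw": 0.2},{"dz": 0,"claw": 0.6},{"dz": 0,"claw": 1},{"dz": 0,"claw": 1},{"dz": 0,"claw": 1},{"dz": 0,"claw": 1}]'

```text
validation failed for argument at $.ta...
```

Call:
apply_moves --targets '[{"dx": 1.5,"dy": 0.7,"dz": -0.7,"ax": 0,"ay": 0,"az": 0,"claw": -0.2},{"dx": 1.5,"dy": 0.8,"dz": -0.8,"ax": 0,"ay": 0,"az": 0,"claw": -0.2},{"dx": 0,"dy": 0,"dz": 0,"ax": 0,"ay": 0,"az": 0,"claw": 0.2},{"dx": 0,"dy": 0,"dz": 0,"ax": 0,"ay": 0,"az": 0,"claw": 0.6},{"dx": 0,"dy": 0,"dz": 0,"ax": 0,"ay": 0,"az": 0,"claw": 1},{"dx": 0,"dy": 0,"dz": 0,"ax": 0,"ay": 0,"az": 0,"claw": 1},{"dx": 0,"dy": 0,"dz": 0,"ax": 0,"ay": 0,"az": 0,"claw": 1},{"dx": 0,"dy": 0,"dz": 0,"ax": 0,"ay": 0,"az": 0,"claw": 1}]'

```text
clock: 2.65
tool_pos: [0.4816, -0.3579, 0.0581]
orientation: [[0.24, 0.971, 0.0], [0.971, -0.24, -0.0], [0.0, 0.0, -1.0]]
wrist_force: [0.7, 0.3, 0.3]
grip_width: 0.0155
grip_force: 30.0
```

```bash
python3 - <<'E'
from h import *
np.set_printoptions(precision=3,suppress=True)
for n,uv,z in (('glue top',(317,161),.11),('glue base',(317,175),.02),('glue s',None,0),('tape',(347,186),.048),('purple',(297,248),.05),('marker',(337,260),.01)):
    if uv: print(n,atz('t0',uv,z))
print('glue tri',tri(('s0',(386,291)),('t0',(318,160))),atz('s0',(383,316),.0))
print(arm.observe()['tool_pos'])
E
```

```text
glue top [ 0.743 -0.022  0.11 ]
glue base [ 0.728 -0.024  0.02 ]
tape [ 0.687 -0.116  0.048]
purple [0.491 0.03  0.05 ]
marker [ 0.464 -0.092  0.01 ]
glue tri (array([ 0.746, -0.026,  0.108]), [array([ 0.486, -0.128]), array([0.263, 0.307])]) [ 0.753 -0.033  0.   ]
[ 0.482 -0.358  0.058]
```

Call:
apply_moves --targets '[{"dx": 0,"dy": 0,"dz": -4,"ax": 0,"ay": 0,"az": 0,"claw": 1},{"dx": 0,"dy": 0,"dz": -8,"ax": 0,"ay": 0,"az": 0,"claw": 1},{"dx": 0,"dy": 0,"dz": -16,"ax": 0,"ay": 0,"az": 0,"claw": 1},{"dx": 0,"dy": 0,"dz": -20,"ax": 0,"ay": 0,"az": 0,"claw": 1},{"dx": 0,"dy": 0,"dz": -20,"ax": 0,"ay": 0,"az": 0,"claw": 1},{"dx": 0,"dy": 0,"dz": -20,"ax": 0,"ay": 0,"az": 0,"claw": 1},{"dx": 0,"dy": 0,"dz": -14,"ax": 0,"ay": 0,"az": 0,"claw": 1},{"dx": 0,"dy": 0,"dz": -4,"ax": 0,"ay": 0,"az": 0,"claw": 1}]'

```text
clock: 3.45
tool_pos: [0.4823, -0.3584, 0.1661]
orientation: [[0.24, 0.971, 0.002], [0.971, -0.24, -0.002], [-0.001, 0.003, -1.0]]
wrist_force: [-0.8, 0.0, -2.3]
grip_width: 0.0157
grip_force: 30.0
```

```bash
python3 - <<'E'
from h import *
plan([.616,-.050,.166],down(np.radians(83)),8)
E
```

```text
rows 8 d [41.03  9.15 -0.  ] a [ 0.0003  0.0002 -0.015 ] tot turn deg 6.866062581851582
```

Call:
apply_moves --targets '[{"dx": 20,"dy": 5,"dz": 0,"ax": 0,"ay": 0,"az": -0.015,"claw": 1},{"dx": 45,"dy": 10,"dz": 0,"ax": 0,"ay": 0,"az": -0.015,"claw": 1},{"dx": 48,"dy": 10,"dz": 0,"ax": 0,"ay": 0,"az": -0.015,"claw": 1},{"dx": 48,"dy": 10,"dz": 0,"ax": 0,"ay": 0,"az": -0.015,"claw": 1},{"dx": 48,"dy": 10,"dz": 0,"ax": 0,"ay": 0,"az": -0.015,"claw": 1},{"dx": 48,"dy": 10,"dz": 0,"ax": 0,"ay": 0,"az": -0.015,"claw": 1},{"dx": 46,"dy": 10,"dz": 0,"ax": 0,"ay": 0,"az": -0.015,"claw": 1},{"dx": 25,"dy": 8,"dz": 0,"ax": 0,"ay": 0,"az": -0.015,"claw": 1}]'

```text
clock: 4.25
tool_pos: [0.615, -0.046, 0.1634]
orientation: [[0.119, 0.993, -0.001], [0.993, -0.119, 0.001], [0.001, -0.001, -1.0]]
wrist_force: [0.1, -0.3, -1.9]
grip_width: 0.0157
grip_force: 30.0
```

Call:
apply_moves --targets '[{"dx": 0,"dy": 0,"dz": 5,"ax": 0,"ay": 0,"az": 0,"claw": 1},{"dx": 0,"dy": 0,"dz": 15,"ax": 0,"ay": 0,"az": 0,"claw": 1},{"dx": 0,"dy": 0,"dz": 20,"ax": 0,"ay": 0,"az": 0,"claw": 1},{"dx": 0,"dy": 0,"dz": 20,"ax": 0,"ay": 0,"az": 0,"claw": 1},{"dx": 0,"dy": 0,"dz": 20,"ax": 0,"ay": 0,"az": 0,"claw": 1},{"dx": 0,"dy": 0,"dz": 20,"ax": 0,"ay": 0,"az": 0,"claw": 1},{"dx": 0,"dy": 0,"dz": 15,"ax": 0,"ay": 0,"az": 0,"claw": 1},{"dx": 0,"dy": 0,"dz": 5,"ax": 0,"ay": 0,"az": 0,"claw": 1}]'

```text
clock: 5.05
tool_pos: [0.6127, -0.0503, 0.0415]
orientation: [[0.123, 0.992, -0.004], [0.992, -0.123, 0.0], [-0.0, -0.004, -1.0]]
wrist_force: [0.3, 0.2, -1.6]
grip_width: 0.0157
grip_force: 30.0
```

```bash
python3 - <<'E'
from h import *
s=arm.observe();print(s['tool_pos'],s['wrist_force'],s['grip_width'])
shot('wrist','w3');shot('scene','s3');shot('top','t3')
def cr(f,x,y,w,h,W,H): return cv2.resize(cv2.imread('pics/'+f+'.png')[y:y+h,x:x+w],(W,H),interpolation=cv2.INTER_CUBIC)
m=np.vstack([np.hstack([cr('s3',300,170,160,120,400,300),cr('t3',190,150,160,120,400,300)]),np.hstack([cr('w3',0,0,640,300,640,300),np.zeros((300,160,3),np.uint8)])])
cv2.imwrite('pics/m3.png',m)
E
```

```text
[ 0.61270447 -0.05032658  0.04154829] [ 0.26154667  0.20207588 -1.63430969] 0.01572946810916684
```

View pics/m3.png

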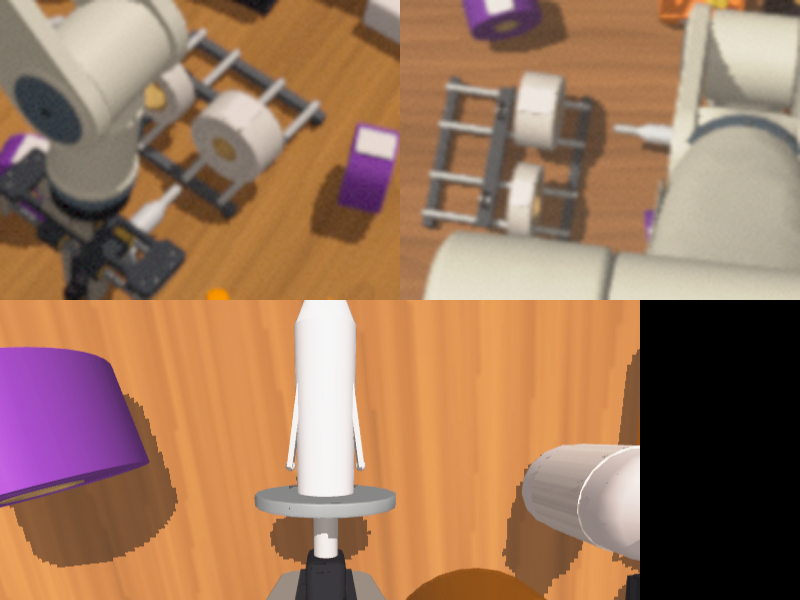

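Composite: tip at top-view ≈(276,201) and scene ≈(372,245), still short of the roll, whose bore is at scene ≈(389,230). Mandrel is straight in the wrist view (u≈326). I'll fit the roll's silhouette in both fixed views for its axis.

```bash
cat > fit.py <<'E'
from h import *
from scipy.optimize import minimize
np.set_printoptions(precision=4,suppress=True)
U=4
def hull(f,c,yaw,r=.045,w=.044):
    a=np.array([np.cos(yaw),np.sin(yaw),0]);n=np.array([-a[1],a[0],0]);t=np.linspace(0,2*np.pi,60)
    P=[c+s*a*w/2+r*(np.cos(k)*n+np.sin(k)*np.array([0,0,1])) for s in (-1,1) for k in t]
    return cv2.convexHull(np.array([proj(f,p) for p in P],np.float32))[:,0]
def mask(f,c,yaw):
    im=cv2.imread('pics/'+f+'.png');h=hull(f,c,yaw);x,y=h.min(0).astype(int)-8;X,Y=h.max(0).astype(int)+9
    im=cv2.resize(im[y:Y,x:X],None,fx=U,fy=U,interpolation=cv2.INTER_CUBIC);hsv=cv2.cvtColor(im,cv2.COLOR_BGR2HSV)
    m=((hsv[...,1]<70)&(hsv[...,2]>105)).astype(np.uint8)
    g=np.zeros_like(m);cv2.fillPoly(g,[((h-[x,y]+.5)*U).astype(np.int32)],1);g=cv2.dilate(g,np.ones((25,25)))
    m=cv2.morphologyEx(m&g,cv2.MORPH_OPEN,cv2.getStructuringElement(cv2.MORPH_ELLIPSE,(35,35)))
    cs=max(cv2.findContours(m,cv2.RETR_EXTERNAL,cv2.CHAIN_APPROX_NONE)[0],key=cv2.contourArea);m[:]=0;cv2.fillPoly(m,[cs],1)
    return m,(x,y),im
c0=np.array([.6475,.187,.062]);y0=np.radians(83)
M={f:mask(f,c0,y0) for f in ('s0','t0')}
def cost(q,fs=('s0','t0')):
    J=0
    for f in fs:
        m,o,_=M[f];g=np.zeros_like(m);h=hull(f,np.array([q[0],q[1],.062+q[3]]),q[2])
        cv2.fillPoly(g,[np.round((h-o+.5)*U*16).astype(np.int32)],1,shift=4);J+=1-(g&m).sum()/(g|m).sum()
    return J
for fs in (('s0','t0'),('s0',),('t0',)):
    for free in (0,1):
        F=lambda q:cost([q[0],q[1],q[2],q[3] if free else 0],fs)+((q[2]-y0)/.5)**2*.05
        r=minimize(F,[*c0[:2],y0,0],method='Nelder-Mead',options=dict(initial_simplex=[[*c0[:2],y0,0],[c0[0]+.006,c0[1],y0,0],[c0[0],c0[1]+.006,y0,0],[*c0[:2],y0+.06,0],[*c0[:2],y0,.006]],maxiter=300))
        print(fs,free,r.x,np.degrees(r.x[2]),r.fun)
s=arm.observe();R=s['orientation'];tip=s['tool_pos']+R@[.154,0,-.019]
print('tip pred',tip,proj('t3',tip),proj('s3',tip),'tip tri',tri(('t3',(276,201.2)),('s3',(372,245.2))))
b=atz('s0',(389.2,229.6),.062);print('bore face',b)
E
python3 fit.py
```

```text
('s0', 't0') 0 [0.6497 0.1928 1.4269 0.0028] 81.75426073807529 0.2858210754082921
('s0', 't0') 1 [ 0.6496  0.1929  1.4252 -0.0004] 81.65767409180161 0.28384513579117976
('s0',) 0 [0.649  0.1922 1.3631 0.0054] 78.09993183343406 0.18739509464136625
('s0',) 1 [0.6488 0.1922 1.3771 0.0004] 78.90044967032765 0.1888987361620607
('t0',) 0 [0.6501 0.1929 1.4445 0.0024] 82.76338836999149 0.08490692953383265
('t0',) 1 [ 0.6508  0.1932  1.4733 -0.0005] 84.41195465439013 0.08466059440827939
tip pred [0.6334 0.103  0.063 ] [274.1794 199.7557] [372.4287 243.3291] tip tri (array([0.6324, 0.0993, 0.057 ]), [array([-0.4901, -0.5656]), array([-0.8325,  0.2208])])
bore face [0.647  0.1669 0.062 ]
```

Call:
apply_moves --targets '[{"dx": 0,"dy": 2.5,"dz": -1,"ax": 0,"ay": 0,"az": 0,"claw": 1},{"dx": 0,"dy": 2.5,"dz": -1.5,"ax": 0,"ay": 0,"az": 0,"claw": 1},{"dx": 5,"dy": 2.5,"dz": -1,"ax": 0,"ay": 0,"az": 0,"claw": 1},{"dx": 15,"dy": 0,"dz": 0,"ax": 0,"ay": 0,"az": 0,"claw": 1},{"dx": 18,"dy": 0,"dz": 0,"ax": 0,"ay": 0,"az": 0,"claw": 1},{"dx": 12,"dy": 0,"dz": 0,"ax": 0,"ay": 0,"az": 0,"claw": 1},{"dx": 5,"dy": 0,"dz": 0,"ax": 0,"ay": 0,"az": 0,"claw": 1},{"dx": 0,"dy": 0,"dz": 0,"ax": 0,"ay": 0,"az": 0,"claw": 1}]'

```text
clock: 6.0
tool_pos: [0.6288, 0.0056, 0.0475]
orientation: [[0.12, 0.993, -0.0], [0.993, -0.12, 0.0], [-0.0, -0.0, -1.0]]
wrist_force: [-0.1, 0.2, -1.9]
grip_width: 0.0156
grip_force: 30.0
```

```bash
python3 - <<'E'
from h import *
s=arm.observe();print(s['tool_pos'],s['orientation'][:,0],s['wrist_force'],s['grip_width'])
R=s['orientation'];tip=s['tool_pos']+R@[.154,0,-.017];shot('wrist','w4');shot('scene','s4');shot('top','t4')
print('tip pred',tip,proj('t4',tip),proj('s4',tip))
def cr(f,x,y,w,h,W,H): return cv2.resize(cv2.imread('pics/'+f+'.png')[y:y+h,x:x+w],(W,H),interpolation=cv2.INTER_CUBIC)
m=np.vstack([np.hstack([cr('s4',350,195,80,60,400,300),cr('t4',225,170,80,60,400,300)]),np.hstack([cr('w4',0,0,640,300,640,300),np.zeros((300,160,3),np.uint8)])])
cv2.imwrite('pics/m4.png',m)
E
```

```text
[0.62880936 0.00560045 0.04748037] [ 1.19940597e-01  9.92781070e-01 -1.36318665e-05] [-0.05243676  0.19087149 -1.93827288] 0.01564762523746221
tip pred [0.64728369 0.15848854 0.06447827] [255.84037073 194.64670627] [387.8074828  231.21398922]
```

View pics/m4.png

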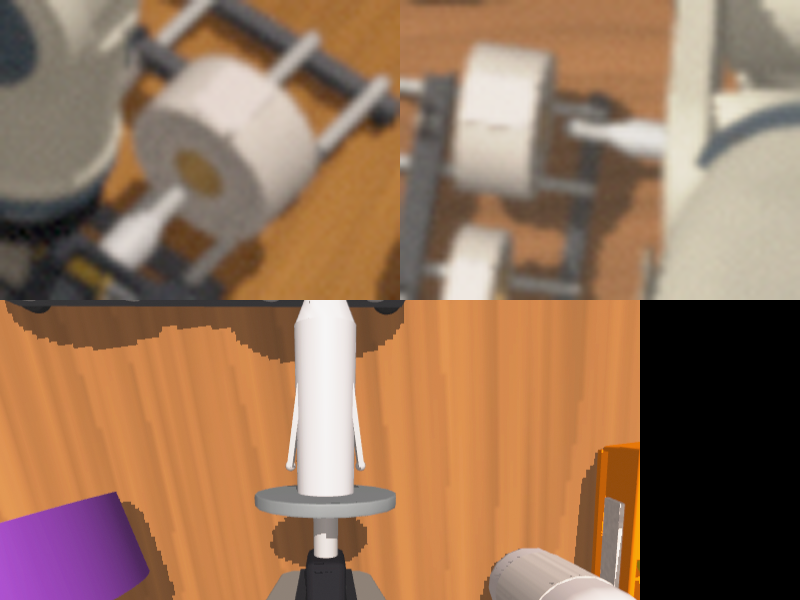

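Scene: tip at (386,233), bore centre at (390,229). Top view: the tip line passes about 2 mm to the +x side of the roll axis. I'll correct by -2 mm and enter slowly.

Call:
apply_moves --targets '[{"dx": 0,"dy": -1,"dz": 0.7,"ax": 0,"ay": 0,"az": 0,"claw": 1},{"dx": 0,"dy": -1,"dz": 0.8,"ax": 0,"ay": 0,"az": 0,"claw": 1},{"dx": 4,"dy": 0,"dz": 0,"ax": 0,"ay": 0,"az": 0,"claw": 1},{"dx": 7,"dy": 0,"dz": 0,"ax": 0,"ay": 0,"az": 0,"claw": 1},{"dx": 7,"dy": 0,"dz": 0,"ax": 0,"ay": 0,"az": 0,"claw": 1},{"dx": 7,"dy": 0,"dz": 0,"ax": 0,"ay": 0,"az": 0,"claw": 1},{"dx": 7,"dy": 0,"dz": 0,"ax": 0,"ay": 0,"az": 0,"claw": 1},{"dx": 3,"dy": 0,"dz": 0,"ax": 0,"ay": 0,"az": 0,"claw": 1}]'

```text
clock: 6.95
tool_pos: [0.6313, 0.0403, 0.0461]
orientation: [[0.121, 0.993, 0.0], [0.993, -0.121, 0.0], [0.0, 0.0, -1.0]]
wrist_force: [-0.4, -0.3, -1.3]
grip_width: 0.016
grip_force: 30.0
```

```bash
python3 - <<'E'
from h import *
np.set_printoptions(precision=4,suppress=True)
s=arm.observe();print(s['tool_pos'],s['orientation'][:,0],s['wrist_force'],s['grip_width'])
shot('wrist','w5');shot('scene','s5');shot('top','t5')
def cr(f,x,y,w,h,W,H): return cv2.resize(cv2.imread('pics/'+f+'.png')[y:y+h,x:x+w],(W,H),interpolation=cv2.INTER_CUBIC)
m=np.vstack([np.hstack([cr('s5',350,195,80,60,400,300),cr('t5',225,170,80,60,400,300)]),np.hstack([cr('w5',0,0,640,300,640,300),np.zeros((300,160,3),np.uint8)])])
cv2.imwrite('pics/m5.png',m)
E
```

```text
[0.6313 0.0403 0.0461] [0.1209 0.9927 0.0001] [-0.4127 -0.2549 -1.3334] 0.015984847945088206
```

View pics/m5.png

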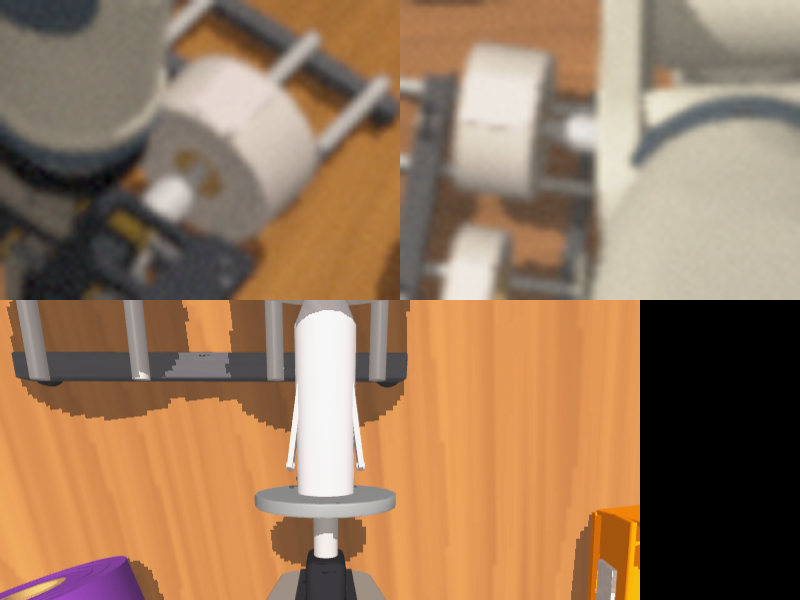

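Tip is inside the bore (scene crop shows steel end within the brown ring). In the wrist view the lane's bars (u≈275 and 378, mid 326) sit symmetrically about the mandrel (u≈326), and the rail is level, so yaw is right. On with the insertion.

Call:
apply_moves --targets '[{"dx": 3,"dy": 0,"dz": 0,"ax": 0,"ay": 0,"az": 0,"claw": 1},{"dx": 5,"dy": 0,"dz": 0,"ax": 0,"ay": 0,"az": 0,"claw": 1},{"dx": 5,"dy": 0,"dz": 0,"ax": 0,"ay": 0,"az": 0,"claw": 1},{"dx": 5,"dy": 0,"dz": 0,"ax": 0,"ay": 0,"az": 0,"claw": 1},{"dx": 5,"dy": 0,"dz": 0,"ax": 0,"ay": 0,"az": 0,"claw": 1},{"dx": 5,"dy": 0,"dz": 0,"ax": 0,"ay": 0,"az": 0,"claw": 1},{"dx": 5,"dy": 0,"dz": 0,"ax": 0,"ay": 0,"az": 0,"claw": 1},{"dx": 3,"dy": 0,"dz": 0,"ax": 0,"ay": 0,"az": 0,"claw": 1}]'

```text
clock: 7.9
tool_pos: [0.6356, 0.0756, 0.0461]
orientation: [[0.121, 0.993, 0.0], [0.993, -0.121, 0.0], [0.0, 0.0, -1.0]]
wrist_force: [-0.6, 0.8, -1.7]
grip_width: 0.0158
grip_force: 30.0
```

```bash
python3 - <<'E'
from h import *
np.set_printoptions(precision=4,suppress=True)
s=arm.observe();print(s['tool_pos'],s['orientation'][:,0],s['wrist_force'],s['torque'],s['grip_width'])
shot('wrist','w6')
E
```

```text
[0.6356 0.0756 0.0461] [0.1214 0.9926 0.0001] [-0.6323  0.7818 -1.711 ] [-0.1368 -0.0645 -0.0066] 0.015847472798121383
```

View pics/w6.png

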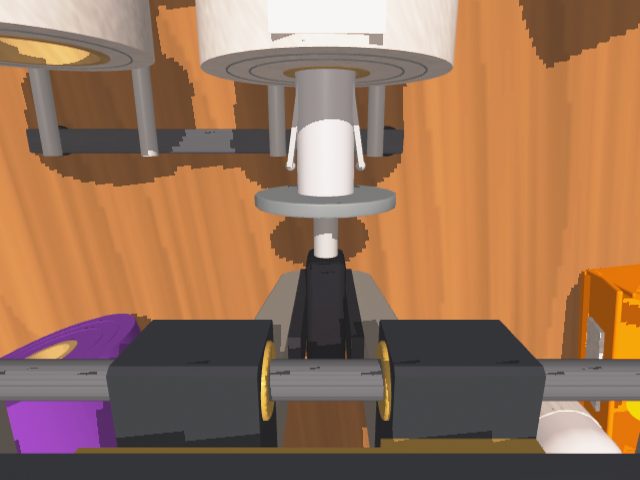

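Wrist view: mandrel (u≈326) enters the bore (283–370) centred, with the flange still about 43 mm off the face. Forces are negligible.

Call:
apply_moves --targets '[{"dx": 3.5,"dy": 0,"dz": 0,"ax": 0,"ay": 0,"az": 0,"claw": 1},{"dx": 3.5,"dy": 0,"dz": 0,"ax": 0,"ay": 0,"az": 0,"claw": 1},{"dx": 3.5,"dy": 0,"dz": 0,"ax": 0,"ay": 0,"az": 0,"claw": 1},{"dx": 3.5,"dy": 0,"dz": 0,"ax": 0,"ay": 0,"az": 0,"claw": 1},{"dx": 3.5,"dy": 0,"dz": 0,"ax": 0,"ay": 0,"az": 0,"claw": 1},{"dx": 3.5,"dy": 0,"dz": 0,"ax": 0,"ay": 0,"az": 0,"claw": 1},{"dx": 3.5,"dy": 0,"dz": 0,"ax": 0,"ay": 0,"az": 0,"claw": 1},{"dx": 3.5,"dy": 0,"dz": 0,"ax": 0,"ay": 0,"az": 0,"claw": 1}]'

```text
clock: 8.75
tool_pos: [0.639, 0.1026, 0.0463]
orientation: [[0.122, 0.993, 0.0], [0.993, -0.122, -0.001], [-0.001, 0.0, -1.0]]
wrist_force: [-1.0, -4.9, 2.2]
grip_width: 0.0159
grip_force: 30.0
```

Call:
apply_moves --targets '[{"dx": 1,"dy": 0,"dz": 0,"ax": 0,"ay": 0,"az": 0,"claw": 1},{"dx": 1,"dy": 0,"dz": 0,"ax": 0,"ay": 0,"az": 0,"claw": 1},{"dx": 1,"dy": 0,"dz": 0,"ax": 0,"ay": 0,"az": 0,"claw": 1},{"dx": 1,"dy": 0,"dz": 0,"ax": 0,"ay": 0,"az": 0,"claw": 1},{"dx": 1,"dy": 0,"dz": 0,"ax": 0,"ay": 0,"az": 0,"claw": 1},{"dx": 1,"dy": 0,"dz": 0,"ax": 0,"ay": 0,"az": 0,"claw": 1},{"dx": 1,"dy": 0,"dz": 0,"ax": 0,"ay": 0,"az": 0,"claw": 1},{"dx": 0,"dy": 0,"dz": 0,"ax": 0,"ay": 0,"az": 0,"claw": 1}]'

```text
clock: 9.55
tool_pos: [0.6399, 0.1096, 0.0462]
orientation: [[0.122, 0.993, 0.0], [0.993, -0.122, -0.0], [-0.0, 0.0, -1.0]]
wrist_force: [-0.3, -4.3, 1.8]
grip_width: 0.0159
grip_force: 30.0
```

Call:
apply_moves --targets '[{"dx": 0.5,"dy": 0,"dz": -0.3,"ax": 0,"ay": 0,"az": 0,"claw": 1},{"dx": 0.5,"dy": 0,"dz": -0.3,"ax": 0,"ay": 0,"az": 0,"claw": 1},{"dx": 0.5,"dy": 0,"dz": -0.3,"ax": 0,"ay": 0,"az": 0,"claw": 1},{"dx": 0.5,"dy": 0,"dz": 0,"ax": 0,"ay": 0,"az": 0,"claw": 1},{"dx": 0.5,"dy": 0,"dz": 0,"ax": 0,"ay": 0,"az": 0,"claw": 1},{"dx": 0.5,"dy": 0,"dz": 0,"ax": 0,"ay": 0,"az": 0,"claw": 1},{"dx": 0.5,"dy": 0,"dz": 0,"ax": 0,"ay": 0,"az": 0,"claw": 1},{"dx": 0.5,"dy": 0,"dz": 0,"ax": 0,"ay": 0,"az": 0,"claw": 1}]'

```text
clock: 10.35
tool_pos: [0.6403, 0.1136, 0.047]
orientation: [[0.122, 0.993, 0.0], [0.993, -0.122, -0.0], [-0.0, 0.0, -1.0]]
wrist_force: [0.3, -5.1, -0.1]
grip_width: 0.0155
grip_force: 30.0
```

```bash
python3 - <<'E'
from h import *
np.set_printoptions(precision=4,suppress=True)
s=arm.observe();print(s['tool_pos'],s['wrist_force'],s['torque'],s['grip_width'])
shot('wrist','w7')
cv2.imwrite('pics/m7.png',cv2.resize(cv2.imread('pics/w7.png')[60:280,180:480],(800,587),interpolation=cv2.INTER_CUBIC))
E
```

```text
[0.6403 0.1136 0.047 ] [ 0.3174 -5.0788 -0.0946] [-0.9406 -0.135  -0.0468] 0.015504130740762453
```

View pics/m7.png

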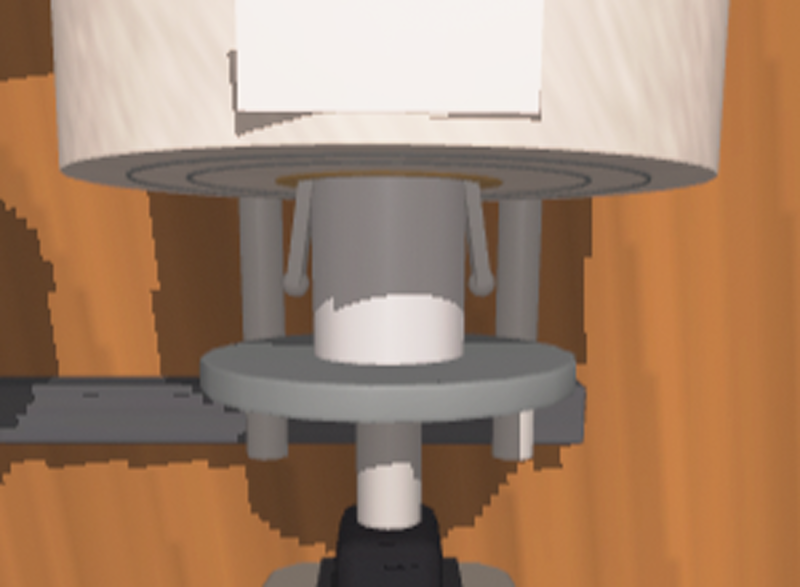

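Gap between flange and roll still looks like 25–30 mm: face rim top at px (326,114), bottom (326,134). The roll has slid back on its bars. Quick number, then on.

```bash
python3 - <<'E'
from h import *
np.set_printoptions(precision=4,suppress=True)
s=arm.observe();R=s['orientation']
for uv,z in (((326,114.5),.107),((326,134),.017),((326,128),.0493),((326,194.5),.0752)):
    p=atz('w7',uv,z);print(p,'spindle y',(R.T@(p-s['tool_pos']))[0]-.051)
E
```

```text
[0.6496 0.1899 0.107 ] spindle y 0.025811510358125157
[0.6491 0.1851 0.017 ] spindle y 0.020969459887255994
[0.6493 0.1874 0.0493] spindle y 0.023293736981656425
[0.6464 0.1634 0.0752] spindle y -0.0008639729126439163
```

Call:
apply_moves --targets '[{"dx": 1,"dy": 0,"dz": 0,"ax": 0,"ay": 0,"az": 0,"claw": 1},{"dx": 1,"dy": 0,"dz": 0,"ax": 0,"ay": 0,"az": 0,"claw": 1},{"dx": 1,"dy": 0,"dz": 0,"ax": 0,"ay": 0,"az": 0,"claw": 1},{"dx": 1,"dy": 0,"dz": 0,"ax": 0,"ay": 0,"az": 0,"claw": 1},{"dx": 1,"dy": 0,"dz": 0,"ax": 0,"ay": 0,"az": 0,"claw": 1},{"dx": 1,"dy": 0,"dz": 0,"ax": 0,"ay": 0,"az": 0,"claw": 1},{"dx": 1,"dy": 0,"dz": 0,"ax": 0,"ay": 0,"az": 0,"claw": 1},{"dx": 1,"dy": 0,"dz": 0,"ax": 0,"ay": 0,"az": 0,"claw": 1}]'

```text
clock: 11.2
tool_pos: [0.641, 0.1198, 0.047]
orientation: [[0.121, 0.993, -0.001], [0.993, -0.121, -0.002], [-0.002, -0.0, -1.0]]
wrist_force: [0.2, -12.0, 0.3]
grip_width: 0.0159
grip_force: 30.0
```

Call:
apply_moves --targets '[{"dx": 0,"dy": 0,"dz": 0,"ax": 0,"ay": 0,"az": 0,"claw": 1},{"dx": 0,"dy": 0,"dz": 0,"ax": 0,"ay": 0,"az": 0,"claw": 1},{"dx": 0,"dy": 0,"dz": 0,"ax": 0,"ay": 0,"az": 0,"claw": 1},{"dx": 0,"dy": 0,"dz": 0,"ax": 0,"ay": 0,"az": 0,"claw": 1},{"dx": 0,"dy": 0,"dz": 0,"ax": 0,"ay": 0,"az": 0,"claw": 1},{"dx": 0,"dy": 0,"dz": 0,"ax": 0,"ay": 0,"az": 0,"claw": 1},{"dx": 0,"dy": 0,"dz": 0,"ax": 0,"ay": 0,"az": 0,"claw": 1},{"dx": 0,"dy": 0,"dz": 0,"ax": 0,"ay": 0,"az": 0,"claw": 1}]'

```text
clock: 12.0
tool_pos: [0.641, 0.1202, 0.0469]
orientation: [[0.122, 0.993, -0.001], [0.993, -0.122, -0.002], [-0.002, -0.0, -1.0]]
wrist_force: [-0.0, -10.1, -0.1]
grip_width: 0.0156
grip_force: 30.0
```

```bash
python3 - <<'E'
from h import *
np.set_printoptions(precision=4,suppress=True)
s=arm.observe();print(s['tool_pos'],s['wrist_force'],s['torque'],s['grip_width'])
shot('wrist','w8')
# profile at the columns u=300..350: compare w7,w8 edges in crop
for f in ('w7','w8'):
    g=cv2.cvtColor(cv2.imread(f'pics/{f}.png'),cv2.COLOR_BGR2HSV)
    print(f,[tuple(int(x) for x in g[v,270,1:]) for v in range(90,150,3)])
E
```

```text
[0.641  0.1202 0.0469] [ -0.032  -10.1402  -0.1274] [-1.8158 -0.0973 -0.0557] 0.015571222050196447
w7 [(9, 245), (8, 245), (9, 245), (9, 245), (37, 137), (39, 143), (41, 144), (24, 236), (39, 217), (32, 111), (38, 114), (29, 104), (35, 115), (33, 115), (23, 99), (23, 110), (25, 110), (28, 110), (23, 109), (24, 107)]
w8 [(16, 239), (17, 240), (16, 239), (17, 239), (18, 239), (17, 239), (19, 238), (22, 230), (30, 219), (29, 220), (36, 192), (36, 178), (40, 129), (34, 225), (33, 227), (31, 231), (32, 96), (23, 89), (37, 104), (13, 79)]
```

Call:
apply_moves --targets '[{"dx": 0.4,"dy": 0,"dz": 0,"ax": 0,"ay": 0,"az": 0,"claw": 1},{"dx": 0.4,"dy": 0,"dz": 0,"ax": 0,"ay": 0,"az": 0,"claw": 1},{"dx": 0.4,"dy": 0,"dz": 0,"ax": 0,"ay": 0,"az": 0,"claw": 1},{"dx": 0.4,"dy": 0,"dz": 0,"ax": 0,"ay": 0,"az": 0,"claw": 1},{"dx": 0.4,"dy": 0,"dz": 0,"ax": 0,"ay": 0,"az": 0,"claw": 1},{"dx": 0.4,"dy": 0,"dz": 0,"ax": 0,"ay": 0,"az": 0,"claw": 1},{"dx": 0,"dy": 0,"dz": 0,"ax": 0,"ay": 0,"az": 0,"claw": 1},{"dx": 0,"dy": 0,"dz": 0,"ax": 0,"ay": 0,"az": 0,"claw": 1}]'

```text
clock: 12.85
tool_pos: [0.6413, 0.1223, 0.0469]
orientation: [[0.121, 0.993, -0.001], [0.993, -0.121, -0.002], [-0.002, -0.001, -1.0]]
wrist_force: [0.1, -11.6, 1.6]
grip_width: 0.0154
grip_force: 30.0
```

```bash
python3 - <<'E'
from h import *
np.set_printoptions(precision=4,suppress=True)
shot('wrist','w9')
s=arm.observe();print(s['tool_pos'],s['wrist_force'],s['torque'])
for f in ('w7','w8','w9'):
    a=cv2.cvtColor(cv2.imread(f'pics/{f}.png'),cv2.COLOR_BGR2GRAY).astype(int)
    print(f,'u=245',a[90:175:3,245]); print('   u=326',a[90:205:3,326])
E
```

```text
[0.6412 0.1223 0.0469] [ -0.1254 -10.8536   0.7176] [-2.112  -0.0722 -0.134 ]
w7 u=245 [227 224 221 219 222 224 223 221 222 106  92 107 106 100  90  73  72  72
  73  74  75  75  75  75  77  76  77  76  77]
   u=326 [242 242 242 242 225 235 236 235 130  98  97 106 122 138 138 138 138 137
 137 137 137 137 137 136 136 136 136 230 230 230 230 229 229 228 228 228
 107 107 140]
w8 u=245 [203 200 198 199 206 210 213 211 208 203 203 208 207 205 204 208  95  85
  96  75  65  65  66  67  67  69  69  69  69]
   u=326 [234 234 234 233 233 233 233 233 233 233 233 224 223 224 224 198  88  94
 118 125 124 124 124 122 123 122 122 123 122 122 122 122 121 169 215 214
  96  96 121]
w9 u=245 [206 207 205 200 198 199 205 209 212 211 208 204 203 206 207 205 204 206
 178  80  91  65  67  66  67  68  69  68  69]
   u=326 [234 234 234 234 233 234 234 234 233 233 232 232 232 232 210 224 224 224
  93  88 117 124 124 124 124 123 123 122 123 122 121 122 121 122 121 169
  96  97 121]
```

```bash
cat >> h.py <<'E'
def gap(f):
    shot('wrist',f);s=arm.observe();a=cv2.cvtColor(cv2.imread(f'pics/{f}.png'),cv2.COLOR_BGR2GRAY).astype(int)[:,322:331].mean(1)
    v=next((v for v in range(100,230) if a[v]<150 and a[v-4]>190),0);p=atz(f,(326,v),.107)
    print(f,'v',v,'rim y',round((s['orientation'].T@(p-s['tool_pos']))[0]*1e3-51,1),np.round(s['tool_pos'],4),np.round(s['wrist_force'],1),np.round(s['torque'],2))
E
python3 -c "
from h import *
gap('w10')"
```

```text
w10 v 144 rim y 18.0 [0.6412 0.1223 0.0469] [  0.1 -10.2  -0.1] [-2.14 -0.04 -0.11]
```

Call:
apply_moves --targets '[{"dx": 0.6,"dy": 0,"dz": 0,"ax": 0,"ay": 0,"az": 0,"claw": 1},{"dx": 0.6,"dy": 0,"dz": 0,"ax": 0,"ay": 0,"az": 0,"claw": 1},{"dx": 0.6,"dy": 0,"dz": 0,"ax": 0,"ay": 0,"az": 0,"claw": 1},{"dx": 0.6,"dy": 0,"dz": 0,"ax": 0,"ay": 0,"az": 0,"claw": 1},{"dx": 0.6,"dy": 0,"dz": 0,"ax": 0,"ay": 0,"az": 0,"claw": 1},{"dx": 0.5,"dy": 0,"dz": 0,"ax": 0,"ay": 0,"az": 0,"claw": 1},{"dx": 0,"dy": 0,"dz": 0,"ax": 0,"ay": 0,"az": 0,"claw": 1},{"dx": 0,"dy": 0,"dz": 0,"ax": 0,"ay": 0,"az": 0,"claw": 1}]'

```text
clock: 13.75
tool_pos: [0.6417, 0.1261, 0.0468]
orientation: [[0.122, 0.993, -0.001], [0.993, -0.122, -0.002], [-0.002, -0.001, -1.0]]
wrist_force: [-0.3, -10.1, -0.8]
grip_width: 0.0155
grip_force: 30.0
```

```bash
python3 -c "
from h import *
gap('w11')"
```

```text
w11 v 158 rim y 14.2 [0.6417 0.126  0.0468] [ 0.4 -9.8  0. ] [-1.88 -0.07 -0.1 ]
```

Call:
apply_moves --targets '[{"dx": 0.8,"dy": 0,"dz": 0,"ax": 0,"ay": 0,"az": 0,"claw": 1},{"dx": 0.8,"dy": 0,"dz": 0,"ax": 0,"ay": 0,"az": 0,"claw": 1},{"dx": 0.8,"dy": 0,"dz": 0,"ax": 0,"ay": 0,"az": 0,"claw": 1},{"dx": 0.8,"dy": 0,"dz": 0,"ax": 0,"ay": 0,"az": 0,"claw": 1},{"dx": 0.8,"dy": 0,"dz": 0,"ax": 0,"ay": 0,"az": 0,"claw": 1},{"dx": 0.8,"dy": 0,"dz": 0,"ax": 0,"ay": 0,"az": 0,"claw": 1},{"dx": 0,"dy": 0,"dz": 0,"ax": 0,"ay": 0,"az": 0,"claw": 1},{"dx": 0,"dy": 0,"dz": 0,"ax": 0,"ay": 0,"az": 0,"claw": 1}]'

```text
clock: 14.6
tool_pos: [0.6422, 0.1312, 0.0467]
orientation: [[0.122, 0.993, -0.001], [0.993, -0.122, -0.001], [-0.002, -0.001, -1.0]]
wrist_force: [-0.2, -8.5, -1.0]
grip_width: 0.016
grip_force: 30.0
```

```bash
python3 -c "
from h import *
gap('w12')"
```

```text
w12 v 177 rim y 8.9 [0.6423 0.1312 0.0468] [ 0.2 -8.4 -2. ] [-1.61 -0.14 -0.1 ]
```

Call:
apply_moves --targets '[{"dx": 0.5,"dy": 0,"dz": 0,"ax": 0,"ay": 0,"az": 0,"claw": 1},{"dx": 0.5,"dy": 0,"dz": 0,"ax": 0,"ay": 0,"az": 0,"claw": 1},{"dx": 0.5,"dy": 0,"dz": 0,"ax": 0,"ay": 0,"az": 0,"claw": 1},{"dx": 0.5,"dy": 0,"dz": 0,"ax": 0,"ay": 0,"az": 0,"claw": 1},{"dx": 0.5,"dy": 0,"dz": 0,"ax": 0,"ay": 0,"az": 0,"claw": 1},{"dx": 0.5,"dy": 0,"dz": 0,"ax": 0,"ay": 0,"az": 0,"claw": 1},{"dx": 0,"dy": 0,"dz": 0,"ax": 0,"ay": 0,"az": 0,"claw": 1},{"dx": 0,"dy": 0,"dz": 0,"ax": 0,"ay": 0,"az": 0,"claw": 1}]'

```text
clock: 15.45
tool_pos: [0.6426, 0.1341, 0.0467]
orientation: [[0.122, 0.993, -0.001], [0.993, -0.122, -0.002], [-0.002, -0.001, -1.0]]
wrist_force: [1.2, -7.3, -1.7]
grip_width: 0.0155
grip_force: 30.0
```

```bash
python3 -c "
from h import *
gap('w13')"
```

```text
w13 v 187 rim y 6.1 [0.6426 0.1341 0.0468] [ 0.2 -8.6 -1.6] [-1.62 -0.14 -0.08]
```

Call:
apply_moves --targets '[{"dx": 0.3,"dy": 0,"dz": 0,"ax": 0,"ay": 0,"az": 0,"claw": 1},{"dx": 0.3,"dy": 0,"dz": 0,"ax": 0,"ay": 0,"az": 0,"claw": 1},{"dx": 0.3,"dy": 0,"dz": 0,"ax": 0,"ay": 0,"az": 0,"claw": 1},{"dx": 0.3,"dy": 0,"dz": 0,"ax": 0,"ay": 0,"az": 0,"claw": 1},{"dx": 0.3,"dy": 0,"dz": 0,"ax": 0,"ay": 0,"az": 0,"claw": 1},{"dx": 0.3,"dy": 0,"dz": 0,"ax": 0,"ay": 0,"az": 0,"claw": 1},{"dx": 0,"dy": 0,"dz": 0,"ax": 0,"ay": 0,"az": 0,"claw": 1},{"dx": 0,"dy": 0,"dz": 0,"ax": 0,"ay": 0,"az": 0,"claw": 1}]'

```text
clock: 16.3
tool_pos: [0.6428, 0.1358, 0.0467]
orientation: [[0.122, 0.993, -0.001], [0.993, -0.122, -0.002], [-0.002, -0.001, -1.0]]
wrist_force: [-0.7, -8.3, -1.2]
grip_width: 0.016
grip_force: 30.0
```

```bash
python3 -c "
from h import *
gap('w14')"
```

```text
w14 v 193 rim y 4.3 [0.6428 0.1358 0.0467] [ 0.9 -8.3 -0.9] [-1.63 -0.13 -0.09]
```

Call:
apply_moves --targets '[{"dx": 0.3,"dy": 0,"dz": 0,"ax": 0,"ay": 0,"az": 0,"claw": 1},{"dx": 0.3,"dy": 0,"dz": 0,"ax": 0,"ay": 0,"az": 0,"claw": 1},{"dx": 0.3,"dy": 0,"dz": 0,"ax": 0,"ay": 0,"az": 0,"claw": 1},{"dx": 0.3,"dy": 0,"dz": 0,"ax": 0,"ay": 0,"az": 0,"claw": 1},{"dx": 0.3,"dy": 0,"dz": 0,"ax": 0,"ay": 0,"az": 0,"claw": 1},{"dx": 0,"dy": 0,"dz": 0,"ax": 0,"ay": 0,"az": 0,"claw": 1},{"dx": 0,"dy": 0,"dz": 0,"ax": 0,"ay": 0,"az": 0,"claw": 1},{"dx": 0,"dy": 0,"dz": 0,"ax": 0,"ay": 0,"az": 0,"claw": 1}]'

```text
clock: 17.15
tool_pos: [0.6429, 0.1368, 0.0467]
orientation: [[0.121, 0.993, -0.001], [0.993, -0.121, -0.002], [-0.002, -0.001, -1.0]]
wrist_force: [-0.1, -11.0, -0.2]
grip_width: 0.0157
grip_force: 30.0
```

```bash
python3 -c "
from h import *
gap('w15')"
```

```text
w15 v 196 rim y 3.5 [0.6429 0.1368 0.0467] [ -1.  -10.4  -1. ] [-2.04 -0.11 -0.12]
```

Call:
apply_moves --targets '[{"dx": 0.2,"dy": 0,"dz": 0,"ax": 0,"ay": 0,"az": 0,"claw": 1},{"dx": 0.2,"dy": 0,"dz": 0,"ax": 0,"ay": 0,"az": 0,"claw": 1},{"dx": 0.2,"dy": 0,"dz": 0,"ax": 0,"ay": 0,"az": 0,"claw": 1},{"dx": 0.2,"dy": 0,"dz": 0,"ax": 0,"ay": 0,"az": 0,"claw": 1},{"dx": 0,"dy": 0,"dz": 0,"ax": 0,"ay": 0,"az": 0,"claw": 1},{"dx": 0,"dy": 0,"dz": 0,"ax": 0,"ay": 0,"az": 0,"claw": 1},{"dx": 0,"dy": 0,"dz": 0,"ax": 0,"ay": 0,"az": 0,"claw": 1},{"dx": 0,"dy": 0,"dz": 0,"ax": 0,"ay": 0,"az": 0,"claw": 1}]'

```text
clock: 18.0
tool_pos: [0.6429, 0.137, 0.0467]
orientation: [[0.121, 0.993, -0.001], [0.993, -0.121, -0.003], [-0.003, -0.001, -1.0]]
wrist_force: [-0.1, -13.8, -0.2]
grip_width: 0.0159
grip_force: 30.0
```

```bash
python3 -c "
from h import *
gap('w16')"
```

```text
w16 v 197 rim y 3.2 [0.6429 0.137  0.0468] [ -0.4 -14.4  -0.5] [-2.64 -0.16 -0.12]
```

Call:
apply_moves --targets '[{"dx": 0.2,"dy": 0,"dz": 0,"ax": 0,"ay": 0,"az": 0,"claw": 1},{"dx": 0.2,"dy": 0,"dz": 0,"ax": 0,"ay": 0,"az": 0,"claw": 1},{"dx": 0.2,"dy": 0,"dz": 0,"ax": 0,"ay": 0,"az": 0,"claw": 1},{"dx": 0,"dy": 0,"dz": 0,"ax": 0,"ay": 0,"az": 0,"claw": 1},{"dx": 0,"dy": 0,"dz": 0,"ax": 0,"ay": 0,"az": 0,"claw": 1},{"dx": 0,"dy": 0,"dz": 0,"ax": 0,"ay": 0,"az": 0,"claw": 1},{"dx": 0,"dy": 0,"dz": 0,"ax": 0,"ay": 0,"az": 0,"claw": 1},{"dx": 0,"dy": 0,"dz": 0,"ax": 0,"ay": 0,"az": 0,"claw": 1}]'

```text
clock: 18.85
tool_pos: [0.643, 0.1371, 0.0468]
orientation: [[0.121, 0.993, -0.001], [0.993, -0.121, -0.004], [-0.004, -0.001, -1.0]]
wrist_force: [0.3, -15.9, 0.6]
grip_width: 0.0159
grip_force: 30.0
```

```bash
python3 -c "
from h import *
gap('w17')
a=cv2.imread('pics/w6.png').astype(int);b=cv2.imread('pics/w17.png').astype(int)
# grip slip: neck/flange edge rows at u=326 and u=300 (flange front/back)
for f in ('w5','w7','w12','w17'):
    g=cv2.cvtColor(cv2.imread(f'pics/{f}.png'),cv2.COLOR_BGR2GRAY).astype(int); print(f,g[190:262:3,326],g[190:225:2,290])
"
```

```text
w17 v 198 rim y 3.0 [0.643  0.137  0.0468] [  0.6 -16.4   1.2] [-3.07 -0.14 -0.08]
w5 [246 246 221 137 137 210 199 197 193 176 152 152 152 152 152 241 241 241
 241 241 241 241 241  45] [138 137 138 138 137 138 151 186 182 182 181 181 179 145  93  94  94  94]
w7 [229 229 200 106 107 166 155 153 150 140 120 118 118 119 118 210 209 210
 210 209 210 209 209  34] [106 106 107 106 108 108 117 144 141 141 141 141 139 109  58  57  58  57]
w12 [123 122 103  65  66 150 140 139 136 121 108 108 108 107 107 191 191 191
 191 191 191 191 190  29] [ 65  65  66  65  65  65  68 103 129 128 128 127 126 102  69  69  69  68]
w17 [226 226 227  66  67  84  82  81  80  81 109 110 110 110 108 109 152 194
 194 194 194 194 194  31] [121 175 221 208  66  66  68  78  77  77  77  77  77  73  69  70  70  70]
```

16 N push held, the grip did not slip, and the roll's rim is at the flange. Now ease off and lift.

Call:
apply_moves --targets '[{"dx": -1,"dy": 0,"dz": 0,"ax": 0,"ay": 0,"az": 0,"claw": 1},{"dx": -1.5,"dy": 0,"dz": 0,"ax": 0,"ay": 0,"az": 0,"claw": 1},{"dx": -1.5,"dy": 0,"dz": 0,"ax": 0,"ay": 0,"az": 0,"claw": 1},{"dx": -2,"dy": 0,"dz": 0,"ax": 0,"ay": 0,"az": 0,"claw": 1},{"dx": -1,"dy": 0,"dz": -2,"ax": 0,"ay": 0,"az": 0,"claw": 1},{"dx": 0,"dy": 0,"dz": -3,"ax": 0,"ay": 0,"az": 0,"claw": 1},{"dx": 0,"dy": 0,"dz": -3,"ax": 0,"ay": 0,"az": 0,"claw": 1},{"dx": 0,"dy": 0,"dz": -2,"ax": 0,"ay": 0,"az": 0,"claw": 1}]'

```text
clock: 19.7
tool_pos: [0.6428, 0.1332, 0.0575]
orientation: [[0.122, 0.993, 0.0], [0.993, -0.122, 0.0], [0.0, 0.0, -1.0]]
wrist_force: [-0.0, 0.3, -5.0]
grip_width: 0.016
grip_force: 30.0
```

```bash
python3 -c "
from h import *
gap('w18')"
```

```text
w18 v 197 rim y 1.5 [0.643  0.1332 0.0578] [ 1.   0.3 -3.9] [-0.36 -0.04  0.03]
```

Call:
apply_moves --targets '[{"dx": 0,"dy": 0,"dz": -5,"ax": 0,"ay": 0,"az": 0,"claw": 1},{"dx": 0,"dy": 0,"dz": -10,"ax": 0,"ay": 0,"az": 0,"claw": 1},{"dx": 0,"dy": 0,"dz": -16,"ax": 0,"ay": 0,"az": 0,"claw": 1},{"dx": 0,"dy": 0,"dz": -20,"ax": 0,"ay": 0,"az": 0,"claw": 1},{"dx": 0,"dy": 0,"dz": -20,"ax": 0,"ay": 0,"az": 0,"claw": 1},{"dx": 0,"dy": 0,"dz": -18,"ax": 0,"ay": 0,"az": 0,"claw": 1},{"dx": 0,"dy": 0,"dz": -12,"ax": 0,"ay": 0,"az": 0,"claw": 1},{"dx": 0,"dy": 0,"dz": -6,"ax": 0,"ay": 0,"az": 0,"claw": 1}]'

```text
clock: 20.55
tool_pos: [0.6434, 0.1331, 0.1662]
orientation: [[0.122, 0.993, 0.002], [0.993, -0.122, 0.001], [0.001, 0.002, -1.0]]
wrist_force: [1.1, 0.4, -4.3]
grip_width: 0.0159
grip_force: 30.0
```

```bash
python3 -c "
from h import *
gap('w19')
# seat TCP (.4820,-.3580,.058) yaw 76.1; hover 110 above
plan([.4820,-.3580,.168],down(np.radians(76.1)),16)"
```

```text
w19 v 197 rim y -15.4 [0.6434 0.1331 0.1663] [ 0.7  0.1 -4.5] [-0.34 -0.13 -0.02]
rows 16 d [-32.02  -4.48  -0.13] a [ 0.0002 -0.0001  0.0075] tot turn deg 6.909570063491358
```

Call:
apply_moves --targets '[{"dx": -12,"dy": -2,"dz": 0,"ax": 0,"ay": 0,"az": 0.0075,"claw": 1},{"dx": -24,"dy": -4,"dz": 0,"ax": 0,"ay": 0,"az": 0.0075,"claw": 1},{"dx": -35,"dy": -5,"dz": 0,"ax": 0,"ay": 0,"az": 0.0075,"claw": 1},{"dx": -40,"dy": -5,"dz": 0,"ax": 0,"ay": 0,"az": 0.0075,"claw": 1},{"dx": -40,"dy": -5,"dz": 0,"ax": 0,"ay": 0,"az": 0.0075,"claw": 1},{"dx": -40,"dy": -5,"dz": 0,"ax": 0,"ay": 0,"az": 0.0075,"claw": 1},{"dx": -40,"dy": -5,"dz": 0,"ax": 0,"ay": 0,"az": 0.0075,"claw": 1},{"dx": -40,"dy": -5,"dz": 0,"ax": 0,"ay": 0,"az": 0.0075,"claw": 1}]'

```text
clock: 21.4
tool_pos: [0.5641, -0.1314, 0.163]
orientation: [[0.182, 0.983, -0.002], [0.983, -0.182, 0.0], [-0.0, -0.002, -1.0]]
wrist_force: [0.9, 0.4, -4.2]
grip_width: 0.0159
grip_force: 30.0
```

Call:
apply_moves --targets '[{"dx": -40,"dy": -5,"dz": 0,"ax": 0,"ay": 0,"az": 0.0075,"claw": 1},{"dx": -40,"dy": -5,"dz": 0,"ax": 0,"ay": 0,"az": 0.0075,"claw": 1},{"dx": -40,"dy": -5,"dz": 0,"ax": 0,"ay": 0,"az": 0.0075,"claw": 1},{"dx": -40,"dy": -5,"dz": 0,"ax": 0,"ay": 0,"az": 0.0075,"claw": 1},{"dx": -30,"dy": -5,"dz": 0,"ax": 0,"ay": 0,"az": 0.0075,"claw": 1},{"dx": -20,"dy": -3,"dz": 0,"ax": 0,"ay": 0,"az": 0.0075,"claw": 1},{"dx": -10,"dy": -2,"dz": 0,"ax": 0,"ay": 0,"az": 0.0075,"claw": 1},{"dx": 0,"dy": 0,"dz": 0,"ax": 0,"ay": 0,"az": 0.0075,"claw": 1}]'

```text
clock: 22.2
tool_pos: [0.4917, -0.3398, 0.1632]
orientation: [[0.242, 0.97, -0.001], [0.97, -0.242, 0.001], [0.0, -0.001, -1.0]]
wrist_force: [1.2, 0.0, -4.6]
grip_width: 0.016
grip_force: 30.0
```

```bash
python3 -c "
from h import *
gap('w20')
s=arm.observe();R=s['orientation'];print(R[:,0],R.T@(np.array([.4820,-.3580,.058])-s['tool_pos'])*1e3,np.degrees(np.arctan2(R[1,0],R[0,0])))"
```

```text
w20 v 197 rim y -16.1 [ 0.4922 -0.3389  0.1633] [-0.1  0.8 -3.5] [-0.3  -0.   -0.02]
[2.41790999e-01 9.70328094e-01 7.08563143e-04] [-21.06854028  -5.19970049 105.33707386] 76.00772570552108
```

Call:
apply_moves --targets '[{"dx": -7,"dy": -1.7,"dz": 0,"ax": 0,"ay": 0,"az": 0,"claw": 1},{"dx": -9,"dy": -2,"dz": 0,"ax": 0,"ay": 0,"az": 0,"claw": 1},{"dx": -5,"dy": -1.5,"dz": 8,"ax": 0,"ay": 0,"az": -0.002,"claw": 1},{"dx": 0,"dy": 0,"dz": 15,"ax": 0,"ay": 0,"az": 0,"claw": 1},{"dx": 0,"dy": 0,"dz": 18,"ax": 0,"ay": 0,"az": 0,"claw": 1},{"dx": 0,"dy": 0,"dz": 18,"ax": 0,"ay": 0,"az": 0,"claw": 1},{"dx": 0,"dy": 0,"dz": 10,"ax": 0,"ay": 0,"az": 0,"claw": 1},{"dx": 0,"dy": 0,"dz": 0,"ax": 0,"ay": 0,"az": 0,"claw": 1}]'

```text
clock: 23.05
tool_pos: [0.4816, -0.3571, 0.0927]
orientation: [[0.238, 0.971, -0.003], [0.971, -0.238, 0.002], [0.002, -0.003, -1.0]]
wrist_force: [-0.3, 0.2, -4.1]
grip_width: 0.0158
grip_force: 30.0
```

```bash
cat > e.py <<'E'
from h import *
np.set_printoptions(precision=4,suppress=True)
shot('wrist','wx')
s=arm.observe();R=s['orientation'];print(s['tool_pos'],s['wrist_force'],s['torque'],R.T@(np.array([.4820,-.3580,.058])-s['tool_pos'])*1e3,np.degrees(np.arctan2(R[1,0],R[0,0])),R[2])
E
python3 e.py
```

```text
[ 0.4824 -0.3577  0.094 ] [ 0.1269 -0.2293 -4.0155] [-0.3195  0.0197  0.0447] [-0.4045 -0.2087 35.9614] 76.25695356918679 [ 0.0008 -0.0018 -1.    ]
```

Call:
apply_moves --targets '[{"dx": 0,"dy": 0,"dz": 3,"ax": 0,"ay": 0,"az": 0.002,"claw": 1},{"dx": 0,"dy": 0,"dz": 5,"ax": 0,"ay": 0,"az": 0,"claw": 1},{"dx": 0,"dy": 0,"dz": 6,"ax": 0,"ay": 0,"az": 0,"claw": 1},{"dx": 0,"dy": 0,"dz": 6,"ax": 0,"ay": 0,"az": 0,"claw": 1},{"dx": 0,"dy": 0,"dz": 5,"ax": 0,"ay": 0,"az": 0,"claw": 1},{"dx": 0,"dy": 0,"dz": 3,"ax": 0,"ay": 0,"az": 0,"claw": 1},{"dx": 0,"dy": 0,"dz": 2,"ax": 0,"ay": 0,"az": 0,"claw": 1},{"dx": 0,"dy": 0,"dz": 0,"ax": 0,"ay": 0,"az": 0,"claw": 1}]'

```text
clock: 23.9
tool_pos: [0.4821, -0.3578, 0.0644]
orientation: [[0.24, 0.971, -0.001], [0.971, -0.24, 0.001], [0.0, -0.002, -1.0]]
wrist_force: [-3.3, 0.5, -6.0]
grip_width: 0.0159
grip_force: 30.0
```

```bash
python3 e.py
```

```text
[ 0.4821 -0.3578  0.0645] [-3.4969  0.037  -7.187 ] [-0.2561  0.5748  0.171 ] [-0.1795 -0.0572  6.4506] 76.13926211404001 [ 0.0004 -0.0015 -1.    ]
```

Call:
apply_moves --targets '[{"dx": 0,"dy": -0.3,"dz": 0,"ax": 0,"ay": 0,"az": 0,"claw": 1},{"dx": 0,"dy": -0.3,"dz": 0,"ax": 0,"ay": 0,"az": 0,"claw": 1},{"dx": 0,"dy": -0.2,"dz": 0,"ax": 0,"ay": 0,"az": 0,"claw": 1},{"dx": 0,"dy": 0,"dz": 1,"ax": 0,"ay": 0,"az": 0,"claw": 1},{"dx": 0,"dy": 0,"dz": 1,"ax": 0,"ay": 0,"az": 0,"claw": 1},{"dx": 0,"dy": 0,"dz": 1,"ax": 0,"ay": 0,"az": 0,"claw": 1},{"dx": 0,"dy": 0,"dz": 0,"ax": 0,"ay": 0,"az": 0,"claw": 1},{"dx": 0,"dy": 0,"dz": 0,"ax": 0,"ay": 0,"az": 0,"claw": 1}]'

```text
clock: 24.75
tool_pos: [0.4821, -0.3581, 0.062]
orientation: [[0.24, 0.971, 0.0], [0.971, -0.24, -0.0], [-0.0, 0.0, -1.0]]
wrist_force: [-3.6, -0.4, -2.5]
grip_width: 0.0156
grip_force: 30.0
```

```bash
python3 e.py
```

```text
[ 0.4821 -0.3581  0.062 ] [-3.5362  0.249  -3.3199] [-0.1852  0.6279  0.1494] [ 0.1019 -0.0967  3.9744] 76.13420773015055 [-0.0001  0.0001 -1.    ]
```

Call:
apply_moves --targets '[{"dx": 0,"dy": -0.3,"dz": 0,"ax": 0,"ay": 0,"az": 0,"claw": 1},{"dx": 0,"dy": -0.3,"dz": 0,"ax": 0,"ay": 0,"az": 0,"claw": 1},{"dx": 0,"dy": -0.4,"dz": 0,"ax": 0,"ay": 0,"az": 0,"claw": 1},{"dx": 0,"dy": 0,"dz": 0.5,"ax": 0,"ay": 0,"az": 0,"claw": 1},{"dx": 0,"dy": 0,"dz": 0.5,"ax": 0,"ay": 0,"az": 0,"claw": 1},{"dx": 0,"dy": 0,"dz": 0.5,"ax": 0,"ay": 0,"az": 0,"claw": 1},{"dx": 0,"dy": 0,"dz": 0,"ax": 0,"ay": 0,"az": 0,"claw": 1},{"dx": 0,"dy": 0,"dz": 0,"ax": 0,"ay": 0,"az": 0,"claw": 1}]'

```text
clock: 25.6
tool_pos: [0.4811, -0.3578, 0.0605]
orientation: [[0.24, 0.971, 0.0], [0.971, -0.24, -0.0], [0.0, 0.0, -1.0]]
wrist_force: [0.2, -0.4, -4.2]
grip_width: 0.0159
grip_force: 30.0
```

```bash
python3 e.py
```

```text
[ 0.4811 -0.3578  0.0605] [ 0.2492  0.3409 -4.3023] [-0.3273  0.0429 -0.0001] [-0.0105  0.9074  2.4721] 76.13465597239075 [ 0.  0. -1.]
```

Lateral force gone. Lower slowly until the slots carry the spindle.

Call:
apply_moves --targets '[{"dx": 0,"dy": 0,"dz": 0.4,"ax": 0,"ay": 0,"az": 0,"claw": 1},{"dx": 0,"dy": 0,"dz": 0.4,"ax": 0,"ay": 0,"az": 0,"claw": 1},{"dx": 0,"dy": 0,"dz": 0.4,"ax": 0,"ay": 0,"az": 0,"claw": 1},{"dx": 0,"dy": 0,"dz": 0.4,"ax": 0,"ay": 0,"az": 0,"claw": 1},{"dx": 0,"dy": 0,"dz": 0.3,"ax": 0,"ay": 0,"az": 0,"claw": 1},{"dx": 0,"dy": 0,"dz": 0.3,"ax": 0,"ay": 0,"az": 0,"claw": 1},{"dx": 0,"dy": 0,"dz": 0.2,"ax": 0,"ay": 0,"az": 0,"claw": 1},{"dx": 0,"dy": 0,"dz": 0,"ax": 0,"ay": 0,"az": 0,"claw": 1}]'

```text
clock: 26.45
tool_pos: [0.4812, -0.3578, 0.0582]
orientation: [[0.24, 0.971, 0.0], [0.971, -0.24, -0.0], [-0.0, 0.0, -1.0]]
wrist_force: [0.2, 0.0, -1.1]
grip_width: 0.0159
grip_force: 30.0
```

```bash
python3 e.py
```

```text
[ 0.4811 -0.3578  0.0582] [-0.5449 -0.4458 -1.6382] [ 0.008  -0.0692  0.0259] [0.002  0.8879 0.2058] 76.13425560982022 [-0.      0.0001 -1.    ]
```

Call:
apply_moves --targets '[{"dx": 0,"dy": 0,"dz": 0.2,"ax": 0,"ay": 0,"az": 0,"claw": 1},{"dx": 0,"dy": 0,"dz": 0.2,"ax": 0,"ay": 0,"az": 0,"claw": 1},{"dx": 0,"dy": 0,"dz": 0.2,"ax": 0,"ay": 0,"az": 0,"claw": 1},{"dx": 0,"dy": 0,"dz": 0,"ax": 0,"ay": 0,"az": 0,"claw": 1},{"dx": 0,"dy": 0,"dz": 0,"ax": 0,"ay": 0,"az": 0,"claw": 1},{"dx": 0,"dy": 0,"dz": 0,"ax": 0,"ay": 0,"az": 0,"claw": 1},{"dx": 0,"dy": 0,"dz": 0,"ax": 0,"ay": 0,"az": 0,"claw": 1},{"dx": 0,"dy": 0,"dz": 0,"ax": 0,"ay": 0,"az": 0,"claw": 1}]'

```text
clock: 27.3
tool_pos: [0.4812, -0.3579, 0.0578]
orientation: [[0.24, 0.971, 0.0], [0.971, -0.24, -0.0], [-0.0, 0.0, -1.0]]
wrist_force: [-2.1, 0.4, 5.9]
grip_width: 0.0159
grip_force: 30.0
```

```bash
python3 e.py
```

```text
[ 0.4812 -0.3579  0.0578] [-0.8571  1.1377  6.3223] [0.3097 0.2056 0.0578] [ 0.0549  0.7743 -0.1926] 76.13486545323413 [-0.0001  0.0004 -1.    ]
```

Call:
apply_moves --targets '[{"dx": 0,"dy": 0,"dz": -0.3,"ax": 0,"ay": 0,"az": 0,"claw": 1},{"dx": 0,"dy": 0,"dz": 0,"ax": 0,"ay": 0,"az": 0,"claw": 0.6},{"dx": 0,"dy": 0,"dz": 0,"ax": 0,"ay": 0,"az": 0,"claw": 0.4},{"dx": 0,"dy": 0,"dz": 0,"ax": 0,"ay": 0,"az": 0,"claw": 0.2},{"dx": 0,"dy": 0,"dz": 0,"ax": 0,"ay": 0,"az": 0,"claw": 0},{"dx": 0,"dy": 0,"dz": 0,"ax": 0,"ay": 0,"az": 0,"claw": -0.2},{"dx": 0,"dy": 0,"dz": 0,"ax": 0,"ay": 0,"az": 0,"claw": -0.4},{"dx": 0,"dy": 0,"dz": 0,"ax": 0,"ay": 0,"az": 0,"claw": -0.4}]'

```text
clock: 28.15
tool_pos: [0.4811, -0.3578, 0.0578]
orientation: [[0.24, 0.971, -0.0], [0.971, -0.24, -0.0], [-0.0, -0.0, -1.0]]
wrist_force: [0.4, -0.0, -0.3]
grip_width: 0.0634
grip_force: 0.0
```

```bash
python3 e.py
```

```text
[ 0.4811 -0.3578  0.0578] [ 0.115  -0.0407  0.0936] [-0.0492 -0.0203 -0.0015] [ 0.0079  0.9432 -0.2101] 76.13138655734078 [-0.  0. -1.]
```

Released. Rise straight up, then compare the picture with the seated reference view.

Call:
apply_moves --targets '[{"dx": 0,"dy": 0,"dz": -5,"ax": 0,"ay": 0,"az": 0,"claw": -0.4},{"dx": 0,"dy": 0,"dz": -12,"ax": 0,"ay": 0,"az": 0,"claw": -0.4},{"dx": 0,"dy": 0,"dz": -18,"ax": 0,"ay": 0,"az": 0,"claw": -0.4},{"dx": 0,"dy": 0,"dz": -22,"ax": 0,"ay": 0,"az": 0,"claw": -0.4},{"dx": 0,"dy": 0,"dz": -22,"ax": 0,"ay": 0,"az": 0,"claw": -0.4},{"dx": 0,"dy": 0,"dz": -18,"ax": 0,"ay": 0,"az": 0,"claw": -0.4},{"dx": 0,"dy": 0,"dz": -11,"ax": 0,"ay": 0,"az": 0,"claw": -0.4},{"dx": 0,"dy": 0,"dz": -4,"ax": 0,"ay": 0,"az": 0,"claw": -0.4}]'

```text
clock: 29.0
tool_pos: [0.4816, -0.3582, 0.1716]
orientation: [[0.24, 0.971, 0.002], [0.971, -0.24, -0.001], [-0.001, 0.002, -1.0]]
wrist_force: [0.1, 0.0, -0.4]
grip_width: 0.0641
grip_force: 0.0
```

```bash
python3 - <<'E'
from h import *
np.set_printoptions(precision=4,suppress=True)
s=arm.observe();print(s['tool_pos'],s['wrist_force'],s['grip_width']);shot('wrist','w30')
for f in ('w1','w30'):
    g=cv2.cvtColor(cv2.imread(f'pics/{f}.png'),cv2.COLOR_BGR2GRAY).astype(int)
    print(f);
    for v in (215,240,265): 
        b=np.where(g[v,300:350]<70)[0]+300;print(v,b.min() if len(b) else 0,b.max() if len(b) else 0)
    print(g[140:290:3,326])
g=cv2.cvtColor(cv2.imread('pics/w30.png'),cv2.COLOR_BGR2GRAY).astype(int);print(g[0:145:5,326]);print(g[100,240:415:5])
E
```

```text
[ 0.4816 -0.3582  0.1716] [ 0.067   0.0158 -0.355 ] 0.06407742247518688
w1
215 313 336
240 313 335
265 314 335
[243 243 243 243 243 243 243 243 243 230 168 182 174 138 138 138 137 229
 231 231 231 230  42  54  58  58  57  56  55  56  55  56  55  55  54  55
  55  54  54  53  54  54  53  52  53  45  87  88  89  90]
w30
215 313 336
240 314 335
265 314 335
[246 246 246 246 246 246 246 244 244 155  85 105 104 114 135 136 136 135
 148 228 228 228 197  44  56  56  56  56  56  55  56  56  55  55  53  54
  54  54  53  53  54  52  52  52  52  48  85  87  88  90]
[232 230 230 230 230 230 230 230 230 230 243 243 244 244 245 244 244 242
 247 247 247 246 246 246 246 246 246 246 246]
[110 194 194 172 209 225 229 236 235 239 240 239 246 246 246 246 247 247
 246 247 246 246 247 242 241 237 240 231 225 219 201 194 194 194 191]
```

```bash
python3 -c "
from station import arm
print(arm.close_job())"
```

```text
the job is handed in; nothing more can be done
None
```

The job is handed in. The small-core roll was pressed home with about 16 N, and the spindle lies in both dispenser slots with its grip back within 1–2 px of where it started. The gripper has let go; I have no judging result, and did not look at a picture of the final placement.

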